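Clear the slide-staining place: hang the carriers level to drip, stains back in the caddy

ROBOT

A 7-joint arm with a two-finger parallel gripper is mounted at the origin on the work surface. World frame = base frame: x ahead of the robot, y to its left, z up, the work surface at z = 0. Lengths are in m, angles in rad, forces in N, time in s.
With the tool pointing down it reaches from about 0.4 to 0.85 m from the base axis. Payload 4.4 kg.
Tool frame: the origin (TCP) lies between the finger pads; the fingertips stand 14 mm ahead of it and the grasp point (between the pads) lies 5 mm behind it; z points along the fingers, y is the direction in which the jaws open and shut (so a half turn about z gives the same grasp; the last joint's range is limited). The gripper opens to 94 mm and grips with 3 to 60 N. Pads are 16 mm wide; open, the fingers measure 119 mm over their backs; the gripper's body (75 mm by 177 mm) begins 78 mm behind the grasp point.
Start: joints at [1.21, 0.628, 0.038, 1.517, -0.027, 0.996, -0.02], TCP at [0.189, -0.622, 0.219] pointing down, gripper open.
Joint ranges: [-3.06, 3.06], [-0.37, 2.12], [-1.25, 1.32], [0.18, 2.47], [-1.1, 4.24], [0.23, 1.98], [-2.94, 2.94]. Speed limits (rad/s): [2.57, 2.57, 3.14, 3.14, 3.14, 3.14, 3.14].

INTERFACE

Orientations are given as a unit quaternion [x, y, z, w].
In Python, from cell import sensors, vision, sign_off gives the robot as it stands. The module is installed in compiled form; this text tells all that it offers.
- The arm moves only by the tool carry_out, never from a script. Its argument "commands" is a list of rows, each a list of 5 numbers: the opening, from -1 (shut) to 1 (fully open), so that 0 is half open, then the shift along the world's x, y, z each as a share of 15 cm, from -1 to 1, then the turn about the world's z as a share of pi rad, from -1 to 1. In form: [[fingers, tx, ty, tz, turn], ...]. A call has 1 to 8 rows; each row is the pose to reach, as a shift and turn from the pose commanded when the call began, turning the shorter way round; what a row does not reach only later rows make up. A row lasts 1/8 s, in which the tool goes at most 62.5 mm and 10.7 degrees, less where a joint would pass 70% of its speed; a pose out of reach is approached as far as the arm can. A call with a number of a shift or a turn outside -1 to 1 is refused whole. A call with a gripper value outside its range is refused whole. The fingers move at their own pace and stop on an object; "grip_force" is the grip in N (left out, the last holds). Time passes only in rows, so rows that repeat a pose let the fingers close. It gives the time, the measured TCP pose, the force and the opening at its end, in the units of the state.
- sensors.state(): the state, without advancing time (a new reading comes with each control period).
- vision.snapshot(name): name is "side" or "top"; returns a dict with "frame" (400x640x3 uint8, red, green, blue), "z_map" (400x640 float32, m along the optical axis (not along the pixel's ray), 0 where there is no reading), "camera_matrix" (3x3 intrinsics, pixels), "k1" (the pictures are not rectified: a ray, as slopes to the right and down, at radius r is drawn at 1 + k1 r^2 times it, then the intrinsics apply), "R" (3x3) and "t" (3): a world point X has camera coordinates R X + t. Camera axes: x right, y down, z forward; pixel columns grow to the right and rows downward; lengths in m; the calibration is good to about 2 mm. A picture is of the moment at which its call begins.
- sign_off(): hands the job in, once; it reports no verdict.
The state is a dict: "t": time; "q": joint angles; "qd": joint speeds; "joint_efforts": joint torques, N m; "eef_pos": TCP position; "orientation": TCP orientation; "ft_force": force on the tool from outside, world axes, zero at the start; "ft_torque": the same for the moment, N m; "width": finger opening in m.
Only numpy, scipy, OpenCV 4.12 (cv2) and the standard library are available. Lean on these libraries where they do the work, as an engineer would, in place of code of your own. Each camera call takes 0.05 s, during which the arm holds its last target. There are 200 camera calls.

TASK

Clear up after the staining class: hang every slide carrier on a hook of the drip rail, one to a hook and any hook you like, each by the one of its five holes that lets it hang level with the slides it holds, and never tip one over. Put every stain bottle standing back in the caddy well of its own colour, and leave the jar, the lamp, the dish and the little box where they are.

Things in the scene. Friction and masses are not known exactly. Their poses are not given: they have to be found in the camera images.
- carrier_blue: Blue slide carrier: open basket of plastic for large glass slides standing on edge, 84 mm along its own x, 150 mm along its own y, the slides' top edges 56 mm up; origin at the centre of its underside, z up. Empty it weighs about 60 g and balances at y = 0; each slide adds about 10 g and cannot come loose. It holds 12 slides, 5.5 mm apart, from y = +5.5 to the +y end at y = +66 mm. Centre of mass about 35 mm up. It may be hung facing either way.
- carrier_yellow: Yellow slide carrier: open basket of plastic for large glass slides standing on edge, 84 mm along its own x, 150 mm along its own y, the slides' top edges 56 mm up; origin at the centre of its underside, z up. Empty it weighs about 60 g and balances at y = 0; each slide adds about 10 g and cannot come loose. It holds 5 slides, 5.5 mm apart, from the -y end at y = -66 to y = -44 mm. Centre of mass about 35 mm up. It may be hung facing either way.
- carrier_white: White slide carrier: open basket of plastic for large glass slides standing on edge, 84 mm along its own x, 150 mm along its own y, the slides' top edges 56 mm up; origin at the centre of its underside, z up. Empty it weighs about 60 g and balances at y = 0; each slide adds about 10 g and cannot come loose. It is full: 25 slides, 5.5 mm apart, from y = -66 to +66 mm. Centre of mass about 35 mm up. It may be hung facing either way.
- blue_bail (a point): Centre of the middle hole of the blue carrier's bail, 104 mm above its underside, axes as the carrier's: an upright plate 5 mm thick (x), 150 mm long (y), top edge 18 mm above this point, lower edge 16 mm below it; on end posts at y = +-71 mm, open below. Five 18 mm round hanging holes at y = -48, -24, 0, 24, 48 mm; one hole off from the right one it hangs 15 to 20 degrees askew. Swinging dies out in about 2 s.
- yellow_bail (a point): Centre of the middle hole of the yellow carrier's bail, 104 mm above its underside, axes as the carrier's: an upright plate 5 mm thick (x), 150 mm long (y), top edge 18 mm above this point, lower edge 16 mm below it; on end posts at y = +-71 mm, open below. Five 18 mm round hanging holes at y = -48, -24, 0, 24, 48 mm; one hole off from the right one it hangs 15 to 20 degrees askew. Swinging dies out in about 2 s.
- white_bail (a point): Centre of the middle hole of the white carrier's bail, 104 mm above its underside, axes as the carrier's: an upright plate 5 mm thick (x), 150 mm long (y), top edge 18 mm above this point, lower edge 16 mm below it; on end posts at y = +-71 mm, open below. Five 18 mm round hanging holes at y = -48, -24, 0, 24, 48 mm; one hole off from the right one it hangs 15 to 20 degrees askew. Swinging dies out in about 2 s.
- drip_rail: Fixed steel drip rail: a tray 130 mm (x) by 610 mm (y) with a rim 18 mm high, a post at each end of it (x = 90, y = +-335 mm), and between them a 14 mm bar along y, 220 mm above the bench at x = 90 mm, from which three hooks reach back over the tray towards -x, the robot's side. Nothing stands above the bar. Origin on the bench below the middle hook.
- hook_left (a point): The left (+y) of three equal hooks of the drip rail, 220 mm apart along y. Site: centre of the 6 mm rod at the hook's lowest point, 185 mm above the bench; axes as the rail's. The rod lies in the x-z plane: from here it runs level 6 mm towards -x, then rises 10 mm over a further 16 mm to its open tip at x = -22 mm; towards +x it slopes up to the bar.
- hook_mid (a point): The middle of three equal hooks of the drip rail, 220 mm apart along y. Site: centre of the 6 mm rod at the hook's lowest point, 185 mm above the bench; axes as the rail's. The rod lies in the x-z plane: from here it runs level 6 mm towards -x, then rises 10 mm over a further 16 mm to its open tip at x = -22 mm; towards +x it slopes up to the bar.
- hook_right (a point): The right (-y) of three equal hooks of the drip rail, 220 mm apart along y. Site: centre of the 6 mm rod at the hook's lowest point, 185 mm above the bench; axes as the rail's. The rod lies in the x-z plane: from here it runs level 6 mm towards -x, then rises 10 mm over a further 16 mm to its open tip at x = -22 mm; towards +x it slopes up to the bar.
- bottle_violet: Square stain bottle with violet cap, violet glass and violet band round a white label: body 46 mm square (sides along its own x and y), 52 mm high, then a 25 mm round cap up to 74 mm in all; about 130 g. Origin at the centre of its underside, z up. Its four sides look the same. Belongs in the violet well of the caddy.
- bottle_brown: Square stain bottle with brown cap, brown glass and brown band round a white label: body 46 mm square (sides along its own x and y), 52 mm high, then a 25 mm round cap up to 74 mm in all; about 130 g. Origin at the centre of its underside, z up. Its four sides look the same. Belongs in the brown well of the caddy.
- bottle_pink: Square stain bottle with pink cap, pink glass and pink band round a white label: body 46 mm square (sides along its own x and y), 52 mm high, then a 25 mm round cap up to 74 mm in all; about 130 g. Origin at the centre of its underside, z up. Its four sides look the same. Belongs in the pink well of the caddy.
- bottle_green: Square stain bottle with green cap, green glass and green band round a white label: body 46 mm square (sides along its own x and y), 52 mm high, then a 25 mm round cap up to 74 mm in all; about 130 g. Origin at the centre of its underside, z up. Its four sides look the same. Belongs in the green well of the caddy.
- well_violet (a point): Centre of the inner floor of the caddy's violet well (floor, rim and label violet), 5 mm above the bench: a square well 58 mm wide, its walls up to 22 mm above the bench. Axes as the caddy's, z up; wells lie 80 mm apart along x and 63 mm along y, so the wider gap for fingers is along x. The bottle's sides must lie along the well's sides, any way round.
- well_brown (a point): Centre of the inner floor of the caddy's brown well (floor, rim and label brown), 5 mm above the bench: a square well 58 mm wide, its walls up to 22 mm above the bench. Axes as the caddy's, z up; wells lie 80 mm apart along x and 63 mm along y, so the wider gap for fingers is along x. The bottle's sides must lie along the well's sides, any way round.
- well_pink (a point): Centre of the inner floor of the caddy's pink well (floor, rim and label pink), 5 mm above the bench: a square well 58 mm wide, its walls up to 22 mm above the bench. Axes as the caddy's, z up; wells lie 80 mm apart along x and 63 mm along y, so the wider gap for fingers is along x. The bottle's sides must lie along the well's sides, any way round.
- well_green (a point): Centre of the inner floor of the caddy's green well (floor, rim and label green), 5 mm above the bench: a square well 58 mm wide, its walls up to 22 mm above the bench. Axes as the caddy's, z up; wells lie 80 mm apart along x and 63 mm along y, so the wider gap for fingers is along x. The bottle's sides must lie along the well's sides, any way round.
- caddy: Fixed white stain caddy, 148 mm (x) by 131 mm (y) by 22 mm high, with two rows of two wells; origin at the centre of its underside.
- bench_mat: Fixed teal bench mat, 190 mm square and 1 mm thick, on which the stain bottles stand at the start; origin at the centre of its underside.
- stick_jar: White ceramic jar of wooden sticks, 68 mm diameter, 150 mm high with the sticks, loose; origin at the centre of its underside. To be left alone.
- spirit_lamp: Glass spirit lamp with a cap, 72 mm diameter, 78 mm high, loose; origin at the centre of its underside. To be left alone.
- petri_dish: Covered Petri dish, 60 mm diameter, 21 mm high, loose; origin at the centre of its underside. To be left alone.
- slide_box: Small cardboard box, 60 by 40 by 20 mm, loose; origin at the centre of its underside. To be left alone.
There are look-alikes about, which are no part of the job. Several things look just like the bottle_green: the one meant starts farthest to the robot's right.

How it is judged:
By the outcome, as a careful person would: the job done as asked, in the order asked, and still so for the second after the job is handed in, with the robot touching nothing.
Of carrier_blue, carrier_yellow, carrier_white only 2 to 3 are there at a start; the rules pass over those that are not, and their reading is None.
Of bottle_violet, bottle_brown, bottle_pink, bottle_green only 3 to 4 are there at a start; the rules pass over those that are not, and their reading is None.
At some moment in a run one of bottle_violet, bottle_brown, bottle_pink, bottle_green may be knocked a few centimetres aside while the robot is not near it.
It also fails if it takes over 210 s, if anything falls off the work surface, if the arm or the gripper's body presses on something with over 40 N, if the wrist force passes 120 N, or if a joint passes its speed limit or range.

## Working session

There is one attempt and no reset: what is moved stays moved. The work goes in short steps, Python scripts to look and compute and a tool call to move; the robot and the scene stay as the last step left them, time stands still between calls to the robot, and variables do not carry over. Pictures are saved under pics/ and viewed, about 12 in all and at most 16, crops included, and the job is handed in when it is done.

Besides the shell and the picture viewer there is one more tool, called after "Call:" in YAML: its name, and indented under it one key for each argument. carry_out: Moves the arm, as the interface text tells. Its arguments: {"type":"object","properties":{"commands":{"type":"array"},"grip_force":{"type":"number"}},"required":["commands"]}

```bash
mkdir -p pics
cat > h.py <<'E'
import numpy as np, cv2
from cell import sensors, vision
def snap(n, save=None):
    s=vision.snapshot(n)
    if save: cv2.imwrite(f'pics/{save}.png', s['frame'][:,:,::-1])
    return s
def world(s,us,vs,z=None):
    """pixels -> world by depth map, or on the plane z"""
    us=np.atleast_1d(us).astype(float); vs=np.atleast_1d(vs).astype(float)
    K=s['camera_matrix']; d=np.stack([(us-K[0,2])/K[0,0],(vs-K[1,2])/K[1,1]],1)
    x=d.copy()
    for _ in range(8): x=d/(1+s['k1']*(x**2).sum(1,keepdims=True))
    r=np.c_[x,np.ones(len(x))]@s['R']; c=-s['R'].T@s['t']
    if z is None:
        D=s['z_map'][vs.round().astype(int),us.round().astype(int)]; return c+r*D[:,None]
    return c+r*((z-c[2])/r[:,2])[:,None]
def pix(s,X):
    X=np.atleast_2d(X); p=X@s['R'].T+s['t']; x=p[:,:2]/p[:,2:]
    x=x*(1+s['k1']*(x**2).sum(1,keepdims=True)); K=s['camera_matrix']
    return np.c_[x[:,0]*K[0,0]+K[0,2],x[:,1]*K[1,1]+K[1,2]]
E
python3 - <<'E'
from h import *
for n in('top','side'):
    s=snap(n,n+'0'); print(n,-s['R'].T@s['t'],s['R'],s['camera_matrix'][0],s['k1'])
print(sensors.state())
E
```

```text
top [0.36525497 0.01679792 1.60909255] [[-0.02213822 -0.99971806  0.00858463]
 [-0.98632336  0.02043719 -0.16354983]
 [ 0.16332828 -0.01208793 -0.98649772]] [457.76125559   0.         321.03640951] 0.021347214431660256
side [ 0.53154789 -1.14154773  0.85663366] [[ 0.9963882  -0.08379972 -0.0137175 ]
 [-0.05606312 -0.52787087 -0.84747228]
 [ 0.06377687  0.84518043 -0.53066238]] [387.57512694   0.         319.98305025] 0.006638309577646091
{'t': 0.1, 'q': array([ 1.21019572,  0.62919787,  0.03848985,  1.51820173, -0.02700274,
        0.9962716 , -0.0200197 ]), 'qd': array([ 0.00177328, -0.00158333, -0.00172525, -0.00193881,  0.00100092,
       -0.00119132, -0.00044273]), 'joint_efforts': array([ 1.99131275e-03, -5.50790477e+01,  1.14737559e+00, -1.87114084e+01,
       -5.21020882e-02,  1.92531548e-02,  9.54207985e-05]), 'eef_pos': array([ 0.18871076, -0.62145422,  0.2187042 ]), 'orientation': array([ 9.89160053e-01,  1.46839303e-01, -1.31753810e-04, -7.68505228e-04]), 'ft_force': array([ 0.38578113,  0.44631584, -0.37345543]), 'ft_torque': array([ 0.02511979,  0.01144802, -0.02901168]), 'width': 0.09415317312925553}
```

View pics/top0.png

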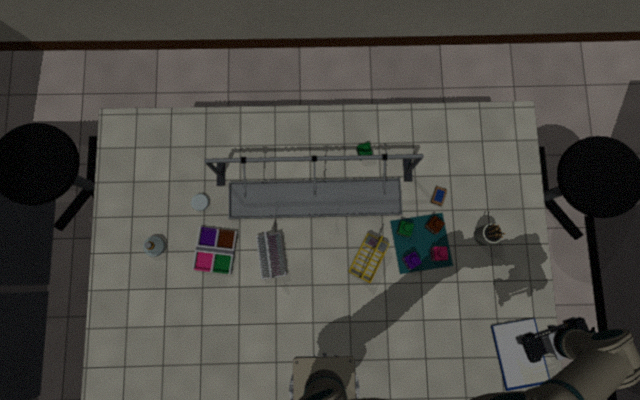

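View pics/side0.png

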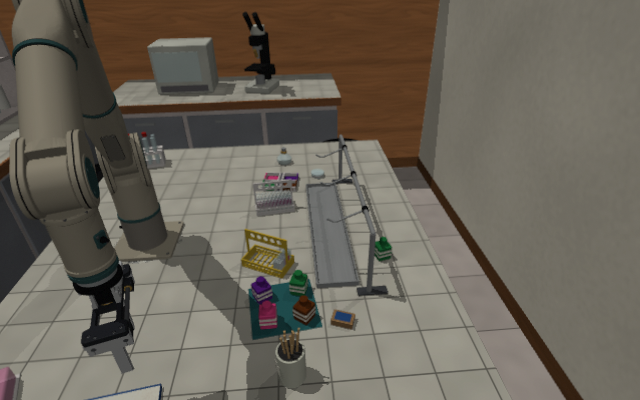

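Run:
```python
from h import *
s=snap('top')
def br(f,g=1.8): return np.clip(f.astype(float)*g,0,255).astype(np.uint8)
c=br(s['frame'][205:290,185:460]); c=cv2.resize(c,None,fx=2.9,fy=2.9,interpolation=cv2.INTER_CUBIC)
t=snap('side'); d=br(t['frame'][140:340,235:410]); d=cv2.resize(d,None,fx=1.7,fy=1.7,interpolation=cv2.INTER_CUBIC)
out=np.zeros((600,800,3),np.uint8); out[:c.shape[0],:c.shape[1]]=c[:,:800]; out[250:250+d.shape[0],:d.shape[1]]=d
e=cv2.resize(br(s['frame'][140:222,200:430]),None,fx=2.1,fy=2.1,interpolation=cv2.INTER_CUBIC); out[250:250+e.shape[0],310:310+e.shape[1]]=e
cv2.imwrite('pics/c1.png',out[:,:,::-1])
hsv=cv2.cvtColor(s['frame'],cv2.COLOR_RGB2HSV)
for n,lo,hi in [('red/brown',0,18),('yellow',19,34),('green',50,80),('teal',81,100),('violet',120,145),('pink',150,175)]:
    m=cv2.inRange(hsv,(lo,110,25),(hi,255,255)); k,l,st,ce=cv2.connectedComponentsWithStats(m)
    for i in range(1,k):
        if st[i,4]>25 and 180<ce[i,0]<460 and 130<ce[i,1]<290:
            vs,us=np.where(l==i); w=world(s,us,vs); print(n,st[i],ce[i].round(1),'med',np.median(w,0).round(3),'zmax',w[:,2].max().round(3))
```

```text
red/brown [431 187  15  18  51] [436.7 196.3] med [ 0.631 -0.41   0.019] zmax 0.027
red/brown [426 216  18  18 169] [435.1 224.4] med [ 0.533 -0.389  0.054] zmax 1.609
red/brown [218 229  16  19 243] [225.4 238.3] med [0.507 0.333 0.007] zmax 1.609
yellow [348 233  38  50 551] [367.9 259.3] med [ 0.42  -0.158  0.013] zmax 1.609
green [357 143  15  12 137] [364.4 148.9] med [ 0.803 -0.158  0.055] zmax 0.079
green [397 220  17  17 196] [405.4 228.2] med [ 0.522 -0.286  0.053] zmax 1.609
green [214 255  17  18 253] [221.6 263.5] med [0.418 0.345 0.007] zmax 1.609
teal [ 391  215   61   58 1634] [418.6 243.1] med [ 0.478 -0.346  0.001] zmax 1.609
teal [435 214   8   6  26] [439.3 215.7] med [ 0.571 -0.421 -0.   ] zmax 0.01
violet [199 227  17  19 255] [207.6 236.2] med [0.515 0.395 0.007] zmax 0.03
violet [404 252  18  18 196] [412.2 259.9] med [ 0.415 -0.304  0.053] zmax 0.081
pink [431 246  17  15 213] [439.7 253. ] med [ 0.436 -0.398  0.053] zmax 1.609
pink [195 252  18  20 287] [203.4 261.4] med [0.429 0.408 0.007] zmax 1.609
```

View pics/c1.png

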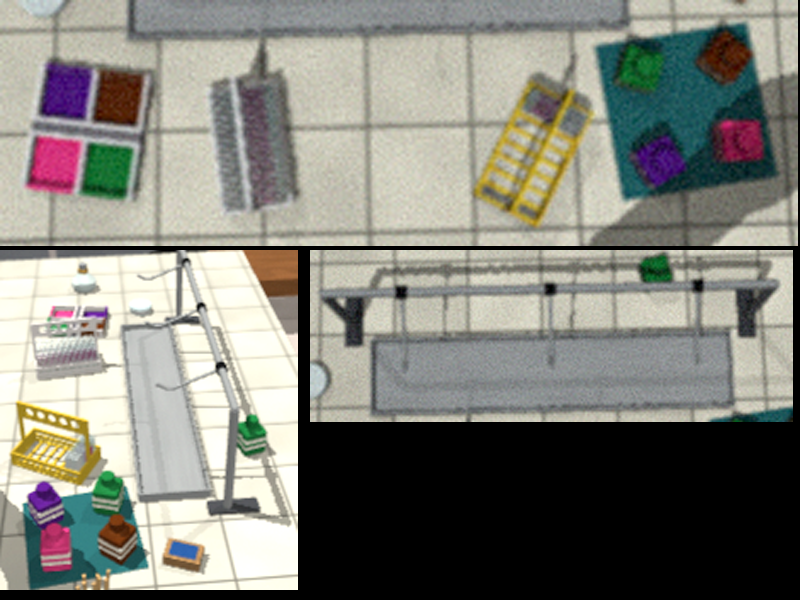

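```bash
cat >> h.py <<'E'
def cloud(n):
    s=snap(n); v,u=np.where((s['z_map']>0.2)&(s['z_map']<2.5)); return s,u,v,world(s,u,v)
def sel(w,lo,hi): return np.all((w>lo)&(w<hi),1)
def plate(w):
    """bail: line fit in xy of points 86..124 mm up -> centre by extent, direction"""
    c=np.median(w[:,:2],0); vx,vy,x0,y0=cv2.fitLine(w[:,:2].astype(np.float32),cv2.DIST_HUBER,0,.002,.001).ravel()
    d=np.array([vx,vy]); d*=np.sign(d[0]); a=(w[:,:2]-[x0,y0])@d; lo,hi=np.percentile(a,[1,99])
    return np.array([x0,y0])+d*(lo+hi)/2, np.degrees(np.arctan2(d[1],d[0])), hi-lo, w[:,2].max()
E
python3 - <<'E'
from h import *
for n in('top','side'):
    s,u,v,w=cloud(n)
    for nm,lo,hi in [('yellow',(.3,-.26,.09),(.56,-.05,.135)),('white',(.3,.08,.09),(.56,.29,.135))]:
        k=sel(w,lo,hi)
        if k.sum()>20: print(n,nm,k.sum(),plate(w[k]))
    k=sel(w,(.5,-.4,.205),(.85,.5,.24)); print('bar',k.sum(),plate(w[k]) if k.sum()>5 else 0)
    for y in(.25,.03,-.19):
        k=sel(w,(.5,y-.06,.15),(.70,y+.06,.215)); p=w[k]; print('hook',y,k.sum())
        if k.sum(): 
            print(np.c_[u[k],v[k],p.round(3)][np.argsort(p[:,0])][:8])
E
```

```text
top yellow 108 (array([ 0.42868459, -0.16182756]), np.float32(-28.735666), np.float64(0.14888772175266002), np.float64(0.13044960985932752))
top white 122 (array([0.44170739, 0.17261761]), np.float32(5.8979797), np.float64(0.14421209565187665), np.float64(0.13083007321934503))
bar 1088 (array([0.72894429, 0.01901755]), np.float32(-89.8014), np.float64(0.6688467140652609), np.float64(0.23710022943417552))
hook 0.25 53
[[2.44e+02 1.97e+02 6.16e-01 2.39e-01 2.05e-01]
 [2.43e+02 1.97e+02 6.17e-01 2.43e-01 1.98e-01]
 [2.44e+02 1.96e+02 6.21e-01 2.40e-01 1.96e-01]
 [2.43e+02 1.96e+02 6.21e-01 2.43e-01 1.95e-01]
 [2.45e+02 1.95e+02 6.24e-01 2.37e-01 1.98e-01]
 [2.44e+02 1.95e+02 6.24e-01 2.40e-01 1.96e-01]
 [2.44e+02 1.94e+02 6.26e-01 2.39e-01 2.00e-01]
 [2.45e+02 1.94e+02 6.28e-01 2.38e-01 1.88e-01]]
hook 0.03 50
[[3.15e+02 1.96e+02 6.15e-01 1.80e-02 2.05e-01]
 [3.15e+02 1.95e+02 6.20e-01 1.80e-02 1.95e-01]
 [3.16e+02 1.95e+02 6.20e-01 1.50e-02 1.94e-01]
 [3.15e+02 1.94e+02 6.22e-01 1.80e-02 1.97e-01]
 [3.16e+02 1.94e+02 6.22e-01 1.50e-02 1.96e-01]
 [3.16e+02 1.93e+02 6.27e-01 1.50e-02 1.9
[... 1488 characters left out ...]
1 1.60e-02 1.95e-01]
 [3.21e+02 1.83e+02 6.24e-01 1.90e-02 1.90e-01]
 [3.22e+02 1.84e+02 6.26e-01 1.10e-02 1.90e-01]
 [3.22e+02 1.83e+02 6.26e-01 1.10e-02 1.94e-01]
 [3.23e+02 1.83e+02 6.30e-01 1.30e-02 1.93e-01]
 [3.23e+02 1.84e+02 6.30e-01 1.60e-02 1.87e-01]]
hook -0.19 61
[[ 3.26e+02  2.19e+02  6.19e-01 -2.02e-01  1.93e-01]
 [ 3.26e+02  2.18e+02  6.19e-01 -2.02e-01  1.96e-01]
 [ 3.27e+02  2.19e+02  6.22e-01 -2.09e-01  1.97e-01]
 [ 3.27e+02  2.20e+02  6.22e-01 -2.05e-01  1.91e-01]
 [ 3.27e+02  2.18e+02  6.23e-01 -2.00e-01  1.95e-01]
 [ 3.28e+02  2.19e+02  6.25e-01 -2.04e-01  1.93e-01]
 [ 3.28e+02  2.20e+02  6.25e-01 -2.03e-01  1.89e-01]
 [ 3.29e+02  2.20e+02  6.28e-01 -2.08e-01  1.92e-01]]
```

Two green look-alikes: the bottle on the mat at top px (405,228), y=-0.286, and the bottle behind the rail at (364,149), y=-0.158. The mat one is farther right, so it's the target, and the crop confirms it. The carriers present are yellow (368,259) and white (272,254). Yellow goes by hole -24, white by hole 0. Moving to yellow first.

Call:
carry_out:
  commands:
    - [1,0.4,0.5,0.1,-0.05]
    - [1,0.8,1,0.1,-0.1]
    - [1,0.8,1,0.1,-0.15]
    - [1,0.8,1,0.1,-0.2]
    - [1,0.8,1,0.1,-0.253]
    - [1,0.8,1,0.1,-0.253]

```text
t: 1.05
eef_pos: [0.3092, -0.4717, 0.2345]
orientation: [0.969, -0.246, -0.0, 0.0]
ft_force: [-0.4, 0.1, 0.1]
width: 0.0941
```

Call:
carry_out:
  commands:
    - [1,0.4,0.4,0,0]
    - [1,0.83,1,0,0]
    - [1,0.83,1,0,0]
    - [1,0.83,1,0,0]

```text
t: 1.55
eef_pos: [0.4368, -0.3173, 0.2342]
orientation: [0.97, -0.242, 0.0, -0.001]
ft_force: [-0.4, -0.2, 0.1]
width: 0.094
```

Call:
carry_out:
  commands:
    - [1,0,0.4,0,0]
    - [1,0,0.8,0,0]
    - [1,0,1,0,0]
    - [1,0,1,0,0]

```text
t: 2.05
eef_pos: [0.4332, -0.1709, 0.2346]
orientation: [0.97, -0.245, -0.0, -0.0]
ft_force: [0.5, 0.2, 0.5]
width: 0.0941
```

Call:
carry_out:
  commands:
    - [0.4,0,0.033,-0.3,0]
    - [0.2,0,0.033,-0.6,0]
    - [0,0,0.033,-0.845,0]
    - [0,0,0.033,-0.845,0]
    - [-1,0,0.033,-0.845,0]
    - [-1,0,0.033,-0.845,0]
    - [-1,0,0.033,-0.845,0]
    - [-1,0,0.033,-0.845,0]
  grip_force: 35

```text
t: 3.05
eef_pos: [0.4338, -0.1671, 0.1084]
orientation: [0.969, -0.247, 0.001, 0.0]
ft_force: [-0.8, -1.4, 0.9]
width: 0.0172
```

Run:
```python
from h import *
s=snap('side'); print(sensors.state()['width'],sensors.state()['ft_force'])
c=np.clip(s['frame'][180:300,210:370]*1.6,0,255).astype(np.uint8); cv2.imwrite('pics/g1.png',cv2.resize(c,None,fx=4,fy=4,interpolation=cv2.INTER_CUBIC)[:,:,::-1])
```

```text
0.013443195611324897 [-0.21133785  0.23608026 -0.39076564]
```

View pics/g1.png

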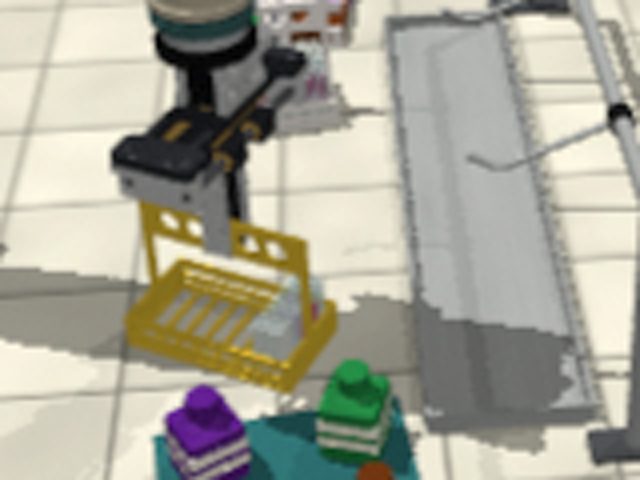

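The jaws straddle the bail at the middle hole, near crop px (215,230). Slides are at the right/+x end, as expected. Closing and lifting.

Call:
carry_out:
  commands:
    - [-1,0,0,0,0]
    - [-1,0,0,0,0]
    - [-1,0,0,0,0]
    - [-1,0,0,0.05,0]
    - [-1,0,0,0.15,0]
    - [-1,0,0,0.35,0]
    - [-1,0,0,0.55,0]
    - [-1,0,0,0.75,0]

```text
t: 4.1
eef_pos: [0.4331, -0.167, 0.2215]
orientation: [0.969, -0.248, 0.0, 0.0]
ft_force: [0.5, 0.3, -1.1]
width: 0.0048
```

Call:
carry_out:
  commands:
    - [-1,0.1,0,0,-0.04]
    - [-1,0.2,0,0,-0.08]
    - [-1,0.3,0,0,-0.12]
    - [-1,0.4,0,0,-0.17]
    - [-1,0.4,0,0,-0.22]
    - [-1,0.4,0,0,-0.26]
    - [-1,0.4,0,0,-0.3]
    - [-1,0.4,0,0,-0.341]

```text
t: 5.1
eef_pos: [0.4932, -0.1669, 0.2205]
orientation: [-0.705, 0.709, 0.0, 0.0]
ft_force: [0.0, -0.1, -1.4]
width: 0.0047
```

```bash
cat >> h.py <<'E'
def hung(lo,hi,eef=None,yy=None):
    for n in('top','side'):
        s,u,v,w=cloud(n); k=sel(w,lo,hi)
        if yy:
            h=cv2.cvtColor(s['frame'],cv2.COLOR_RGB2HSV)[v,u]; k&=(h[:,0]>15)&(h[:,0]<36)&(h[:,1]>90)
        p=w[k]; vx,vy,x0,y0=cv2.fitLine(p[:,:2].astype(np.float32),cv2.DIST_HUBER,0,.002,.001).ravel()
        print(n,k.sum(),'c',x0,y0,'ang',np.degrees(np.arctan2(vy,vx)),'y',np.percentile(p[:,1],[1,99]),'z',np.percentile(p[:,2],[2,98]))
E
python3 - <<'E'
from h import *
st=sensors.state(); print(st['width'],st['eef_pos'],st['orientation'],st['ft_force'],st['ft_torque'])
hung((.42,-.28,.18),(.56,-.05,.24),yy=1)
s=snap('side')
c=np.clip(s['frame'][150:290,220:400]*1.6,0,255).astype(np.uint8); cv2.imwrite('pics/g2.png',cv2.resize(c,None,fx=4,fy=4,interpolation=cv2.INTER_CUBIC)[:,:,::-1])
E
```

```text
0.004656272634384445 [ 0.49317528 -0.16686384  0.22051544] [-7.05426366e-01  7.08783201e-01  1.12483347e-04  6.57812635e-05] [ 0.03424304 -0.13674184 -1.39722745] [ 0.1544717  -0.04267158 -0.02661397]
top 47 c 0.49015293 -0.11109114 ang 89.25308 y [-0.13134186 -0.0861077 ] z [0.20225077 0.23972433]
side 69 c 0.49265414 -0.20630147 ang -89.45465 y [-0.24007132 -0.11541901] z [0.18467161 0.23588813]
```

View pics/g2.png

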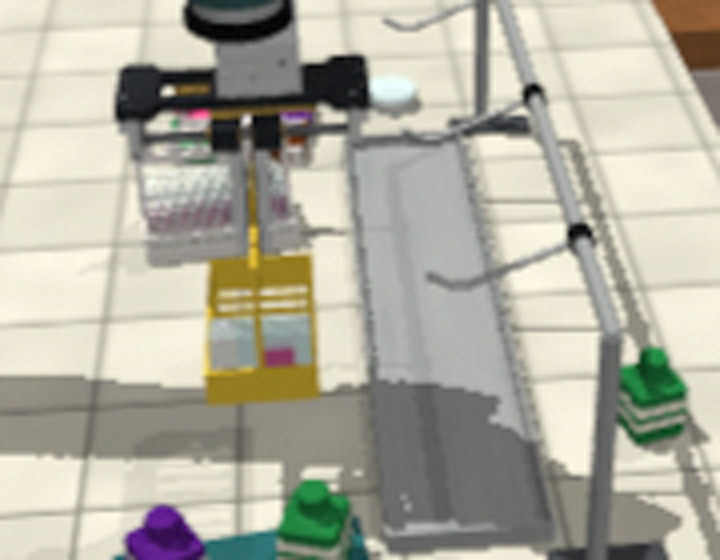

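Call:
carry_out:
  commands:
    - [-1,0.15,-0.05,-0.05,0]
    - [-1,0.3,-0.107,-0.1,0]
    - [-1,0.5,-0.107,-0.157,0]
    - [-1,0.65,-0.107,-0.157,0]
    - [-1,0.7,-0.107,-0.157,0]
    - [-1,0.7,-0.107,-0.157,0]
    - [-1,0.7,-0.107,-0.157,0]

```text
t: 6.12
eef_pos: [0.5973, -0.1833, 0.1969]
orientation: [-0.707, 0.707, 0.0, -0.0]
ft_force: [0.7, -0.4, -1.1]
width: 0.0047
```

Run:
```python
from h import *
st=sensors.state(); print(st['width'],st['eef_pos'],st['ft_force'])
hung((.57,-.29,.155),(.615,-.06,.225),yy=1)
s=snap('side')
p=st['eef_pos']; X=[p+[0,-.020,-.003],p+[0,-.044,-.003],[.618,-.203,.195]]; print(pix(s,X))
c=np.clip(s['frame'][180:255,280:380]*1.6,0,255).astype(np.uint8); cv2.imwrite('pics/g3.png',cv2.resize(c,None,fx=6,fy=6,interpolation=cv2.INTER_CUBIC)[:,:,::-1])
```

```text
0.004693426512032275 [ 0.59733717 -0.18327429  0.196866  ] [ 0.74218489 -0.35288142 -1.10753558]
top 35 c 0.59461945 -0.11564726 ang -84.26097 y [-0.13016695 -0.10256293] z [0.16850182 0.21483099]
side 73 c 0.5969259 -0.2231022 ang 87.785095 y [-0.25594797 -0.1569978 ] z [0.16337034 0.21761471]
[[318.63910122 219.33074774]
 [319.30560565 224.06179695]
 [325.56687389 218.55009984]]
```

View pics/g3.png

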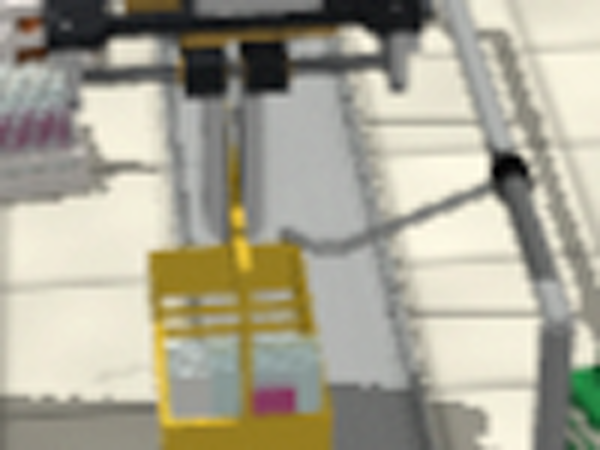

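Call:
carry_out:
  commands:
    - [-1,0.06,0,0,0]
    - [-1,0.12,0,0,0]
    - [-1,0.17,0,-0.01,0]
    - [-1,0.21,0,-0.035,0]
    - [-1,0.245,0,-0.053,0]
    - [-1,0.27,0,-0.053,0]
    - [-1,0.27,0,-0.053,0]
    - [-1,0.27,0,-0.053,0]

```text
t: 7.28
eef_pos: [0.6387, -0.1832, 0.1888]
orientation: [-0.707, 0.707, 0.0, -0.0]
ft_force: [-0.0, 0.3, -0.8]
width: 0.0046
```

Run:
```python
from h import *
st=sensors.state(); print(st['width'],st['eef_pos'],st['ft_force'],st['ft_torque'])
hung((.61,-.29,.155),(.66,-.06,.225),yy=1)
s=snap('side')
c=np.clip(s['frame'][180:255,280:380]*1.6,0,255).astype(np.uint8); cv2.imwrite('pics/g4.png',cv2.resize(c,None,fx=6,fy=6,interpolation=cv2.INTER_CUBIC)[:,:,::-1])
```

```text
0.004614252330960926 [ 0.63871661 -0.1831942   0.18882284] [-0.03155953  0.29137306 -0.83764043] [ 0.18864422 -0.01234672  0.01162929]
top 22 c 0.6349513 -0.10935412 ang -84.353775 y [-0.12256992 -0.10257134] z [0.1747391  0.20829934]
side 83 c 0.6384238 -0.22605756 ang 88.61056 y [-0.25602909 -0.18183748] z [0.15912698 0.20963637]
```

View pics/g4.png

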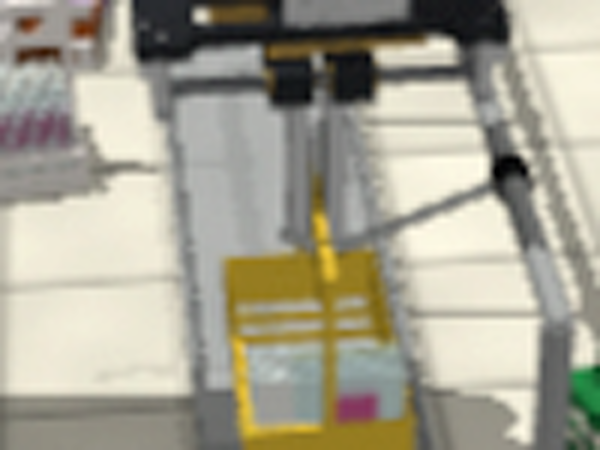

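The rod shows on both sides of the plate, with the tip at crop (290,237), so it's threaded with no contact force. Lowering.

Call:
carry_out:
  commands:
    - [-1,0,0,-0.02,0]
    - [-1,0,0,-0.035,0]
    - [-1,0,0,-0.045,0]
    - [-1,0,0,-0.05,0]
    - [-1,0,0,-0.05,0]

```text
t: 8.05
eef_pos: [0.6393, -0.1831, 0.1824]
orientation: [-0.707, 0.707, -0.001, 0.0]
ft_force: [-1.1, 1.1, 6.1]
width: 0.005
```

Call:
carry_out:
  commands:
    - [-1,0,0,0.008,0]
    - [-0.8,0,0,0.008,0]
    - [-0.6,0,0,0.008,0]
    - [-0.4,0,0,0.008,0]
    - [-0.3,0,0,0.008,0]
    - [-0.3,0,0,0.008,0]

```text
t: 8.8
eef_pos: [0.6388, -0.1831, 0.1824]
orientation: [-0.707, 0.707, 0.0, -0.0]
ft_force: [0.2, 0.2, 0.6]
width: 0.0326
```

Run:
```python
from h import *
st=sensors.state(); print(st['width'],st['eef_pos'],st['ft_force'],st['ft_torque'])
hung((.61,-.29,.155),(.66,-.06,.225),yy=1)
s=snap('side')
c=np.clip(s['frame'][180:255,280:380]*1.6,0,255).astype(np.uint8); cv2.imwrite('pics/g5.png',cv2.resize(c,None,fx=6,fy=6,interpolation=cv2.INTER_CUBIC)[:,:,::-1])
```

```text
0.032599224047362416 [ 0.63884132 -0.18307644  0.18237021] [0.16259256 0.24912343 0.59554811] [ 0.11129293 -0.05207553  0.04119995]
top 25 c 0.63592094 -0.10947143 ang 87.8892 y [-0.12082307 -0.10250205] z [0.16211442 0.19980406]
side 100 c 0.6385479 -0.2081628 ang -89.72323 y [-0.25509306 -0.11109488] z [0.1619172  0.19796639]
```

View pics/g5.png

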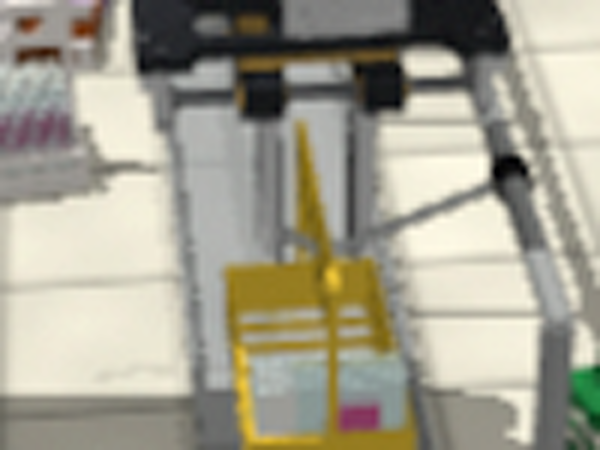

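Call:
carry_out:
  commands:
    - [-0.3,0,0,0.1,0]
    - [-0.3,0,0,0.3,0]
    - [-0.3,0,0,0.5,0]
    - [-0.3,-0.3,0.3,0.5,0]
    - [-0.3,-0.6,0.7,0.5,0]
    - [-0.3,-0.9,1,0.5,0]
    - [-0.3,-1,1,0.5,0]
    - [-0.3,-1,1,0.5,0]

```text
t: 9.95
eef_pos: [0.488, -0.032, 0.2586]
orientation: [0.708, -0.707, -0.0, -0.001]
ft_force: [0.7, -0.6, 0.6]
width: 0.033
```

Run:
```python
from h import *
st=sensors.state(); print(st['eef_pos'],st['q'])
hung((.61,-.29,.155),(.66,-.06,.225),yy=1)
s,u,v,w=cloud('side'); k=sel(w,(.3,.08,.09),(.56,.29,.135)); print(plate(w[k]))
```

```text
[ 0.48802753 -0.03197342  0.25864292] [-0.40493963  0.39587436  0.57837842  1.91490289 -0.27283722  0.9075712
 -2.83270912]
top 166 c 0.6363927 -0.1645492 ang -89.78406 y [-0.24978367 -0.1028404 ] z [0.16117777 0.20185343]
side 101 c 0.63856286 -0.20277104 ang -89.296005 y [-0.25579342 -0.11004748] z [0.16205323 0.19841915]
(array([0.4433144 , 0.16991861]), np.float32(7.087367), np.float64(0.1460476104927586), np.float64(0.12394672154377051))
```

Call:
carry_out:
  commands:
    - [0,0,0.2,0,0.055]
    - [0,0,0.4,0,0.11]
    - [0,0,0.6,0,0.165]
    - [0,-0.1,0.8,0,0.22]
    - [0,-0.15,1,0,0.275]
    - [0,-0.167,1,0,0.33]
    - [0,-0.167,1,0,0.385]
    - [0,-0.167,1,0,0.44]

```text
t: 11.1
eef_pos: [0.4654, 0.1162, 0.2574]
orientation: [0.996, -0.093, 0.0, 0.0]
ft_force: [-0.1, 0.0, 0.1]
width: 0.047
```

Call:
carry_out:
  commands:
    - [0,0,0.2,0,0.05]
    - [0,0,0.37,0,0.098]
    - [0,0,0.37,0,0.098]
    - [0,0,0.37,-0.2,0.098]
    - [0,0,0.37,-0.5,0.098]
    - [0,0,0.37,-0.5,0.098]

```text
t: 11.85
eef_pos: [0.4625, 0.1699, 0.1802]
orientation: [0.998, 0.057, -0.003, 0.002]
ft_force: [-0.9, -0.0, 0.4]
width: 0.0472
```

Run:
```python
from h import *
st=sensors.state(); print(st['eef_pos'],st['orientation'],st['q'],np.degrees(2*np.arctan2(*st['orientation'][[1,0]]))+90)
s=snap('side')
c=np.clip(s['frame'][130:230,220:360]*1.6,0,255).astype(np.uint8); cv2.imwrite('pics/w1.png',cv2.resize(c,None,fx=5,fy=5,interpolation=cv2.INTER_CUBIC)[:,:,::-1])
```

```text
[0.46251179 0.16993756 0.1802097 ] [ 0.99835324  0.05726825 -0.00293214  0.00159837] [-0.47690504  0.46626879  0.09502701  1.98682691 -0.06472012  0.69793669
 -1.79827397] 96.56608710669767
```

View pics/w1.png

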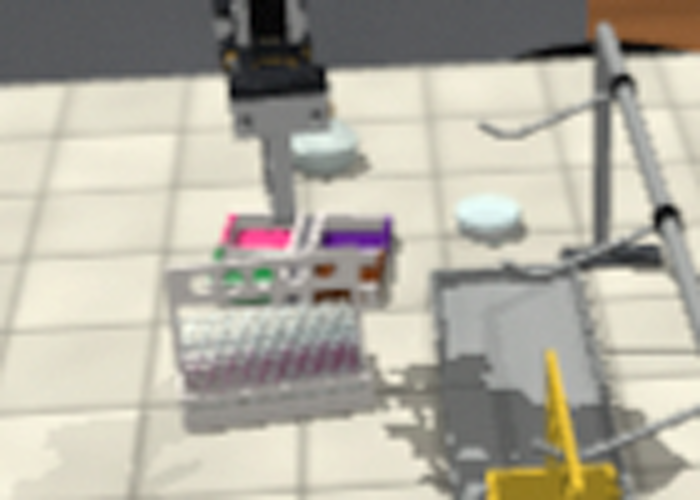

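Call:
carry_out:
  commands:
    - [0,0,0.01,-0.25,0]
    - [0,0,0.01,-0.49,0]
    - [0,0,0.01,-0.49,0]
    - [-1,0,0.01,-0.49,0]
    - [-1,0,0.01,-0.49,0]
    - [-1,0,0.01,-0.49,0]
    - [-1,0,0.01,-0.49,0]
    - [-1,0,0.01,-0.49,0]
  grip_force: 55

```text
t: 12.9
eef_pos: [0.4639, 0.1742, 0.109]
orientation: [0.998, 0.06, 0.0, -0.0]
ft_force: [0.5, 1.3, -2.2]
width: 0.0043
```

Call:
carry_out:
  commands:
    - [-1,0,0,0,0]
    - [-1,0,0,0,0]
    - [-1,0,0,0.05,0]
    - [-1,0,0,0.15,0]
    - [-1,0,0,0.35,0]
    - [-1,0,0,0.55,0]
    - [-1,0,0,0.72,0]
    - [-1,0,0,0.72,0]

```text
t: 13.9
eef_pos: [0.4651, 0.1743, 0.2191]
orientation: [0.998, 0.059, 0.002, -0.001]
ft_force: [0.1, 0.2, -4.7]
width: 0.0042
```

Call:
carry_out:
  commands:
    - [-1,0,-0.1,0,0.05]
    - [-1,0,-0.2,0,0.1]
    - [-1,0,-0.3,0,0.15]
    - [-1,0.03,-0.4,0,0.2]
    - [-1,0.06,-0.55,0,0.25]
    - [-1,0.1,-0.7,0,0.3]
    - [-1,0.13,-0.8,0,0.35]
    - [-1,0.167,-0.92,0,0.4]

```text
t: 14.9
eef_pos: [0.4879, 0.0353, 0.2158]
orientation: [0.771, 0.637, -0.001, -0.001]
ft_force: [0.1, -0.1, -2.8]
width: 0.0043
```

Call:
carry_out:
  commands:
    - [-1,0,0,0,0.03]
    - [-1,0,0,0,0.063]
    - [-1,0,0,0,0.063]
    - [-1,0,0,0,0.063]
    - [-1,0,0,0,0.063]
    - [-1,0,0,0,0.063]

```text
t: 15.65
eef_pos: [0.4888, 0.0361, 0.2169]
orientation: [0.706, 0.708, -0.0, -0.0]
ft_force: [0.2, 0.4, -4.4]
width: 0.0043
```

Run:
```python
from h import *
st=sensors.state(); print(st['width'],st['eef_pos'],st['orientation'],st['ft_force'],np.degrees(2*np.arctan2(*st['orientation'][[1,0]]))+90)
p=st['eef_pos']
hung(p+[-.03,-.12,-.04],p+[.03,.09,.02])
s=snap('side'); print(pix(s,[p+[0,-.02,-.005]]))
c=np.clip(s['frame'][130:230,220:360]*1.6,0,255).astype(np.uint8); cv2.imwrite('pics/w2.png',cv2.resize(c,None,fx=5,fy=5,interpolation=cv2.INTER_CUBIC)[:,:,::-1])
```

```text
0.004257513072302197 [0.48883714 0.03605918 0.2168992 ] [ 7.06265400e-01  7.07947162e-01 -5.76342199e-06 -7.94500039e-06] [ 0.24329257  0.37978871 -4.37702577] 180.13627067936892
top 26 c 0.48658487 -0.045621727 ang 87.65954 y [-0.05791709 -0.03386429] z [0.20261852 0.23319764]
side 111 c 0.48870355 -0.019196432 ang -89.60806 y [-0.06097954  0.07905521] z [0.18713657 0.23588581]
[[281.53433827 179.86060312]]
```

View pics/w2.png

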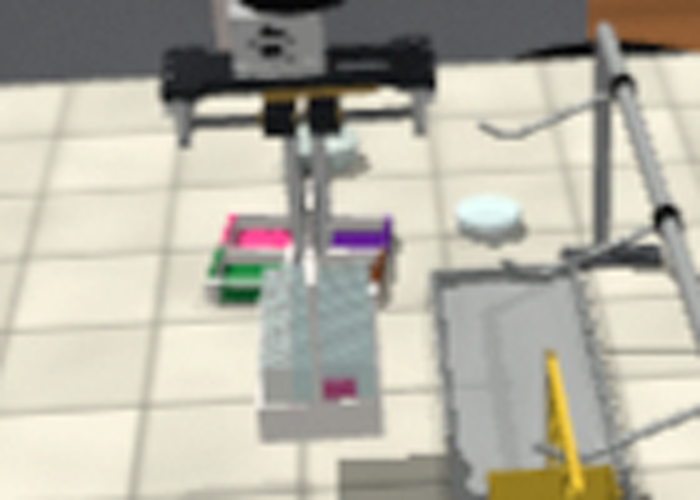

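Call:
carry_out:
  commands:
    - [-1,0.15,0.007,-0.05,0]
    - [-1,0.3,0.007,-0.1,0]
    - [-1,0.5,0.007,-0.12,0]
    - [-1,0.65,0.007,-0.12,0]
    - [-1,0.725,0.007,-0.12,0]
    - [-1,0.725,0.007,-0.12,0]
    - [-1,0.725,0.007,-0.12,0]

```text
t: 16.68
eef_pos: [0.5964, 0.037, 0.1988]
orientation: [0.706, 0.708, -0.001, -0.0]
ft_force: [0.1, 0.1, -4.0]
width: 0.0042
```

Run:
```python
from h import *
st=sensors.state(); print(st['eef_pos'],st['ft_force'])
p=st['eef_pos']
s,u,v,w=cloud('side'); k=sel(w,p+[-.02,-.11,-.04],p+[.02,.09,.03]); w=w[k]
for y in np.arange(-.065,.1,.015):
    q=w[abs(w[:,1]-y)<.0075]
    if len(q): print(y.round(3),len(q),q[:,2].max().round(4),np.median(q[:,0]).round(4))
c=np.clip(s['frame'][150:220,270:370]*1.6,0,255).astype(np.uint8); cv2.imwrite('pics/w3.png',cv2.resize(c,None,fx=6,fy=6,interpolation=cv2.INTER_CUBIC)[:,:,::-1])
```

```text
[0.59642916 0.03700164 0.19880455] [ 0.0616813   0.12900886 -3.9730716 ]
-0.065 16 0.2105 0.5964
-0.05 14 0.214 0.595
-0.035 2 0.2107 0.5973
-0.02 7 0.2123 0.5939
-0.005 9 0.2129 0.5943
0.01 1 0.2111 0.5958
0.025 72 0.2283 0.5934
0.04 4 0.2266 0.5975
0.055 2 0.2117 0.597
0.07 1 0.2101 0.5963
0.085 2 0.2107 0.5971
```

View pics/w3.png

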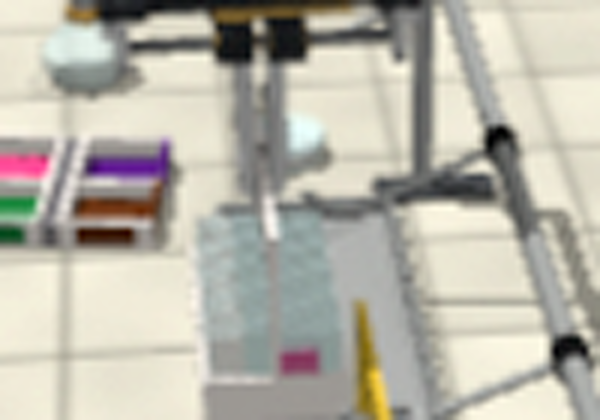

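Call:
carry_out:
  commands:
    - [-1,0.06,0,0,0]
    - [-1,0.12,0,0,0]
    - [-1,0.17,0,-0.01,0]
    - [-1,0.21,0,-0.035,0]
    - [-1,0.245,0,-0.053,0]
    - [-1,0.275,0,-0.053,0]
    - [-1,0.275,0,-0.053,0]
    - [-1,0.275,0,-0.053,0]

```text
t: 17.73
eef_pos: [0.6387, 0.037, 0.191]
orientation: [0.706, 0.708, -0.0, -0.0]
ft_force: [0.8, 0.1, -4.4]
width: 0.0045
```

Call:
carry_out:
  commands:
    - [-1,0,0,-0.02,0]
    - [-1,0,0,-0.035,0]
    - [-1,0,0,-0.045,0]
    - [-1,0,0,-0.05,0]
    - [-1,0,0,-0.05,0]

```text
t: 18.35
eef_pos: [0.639, 0.0369, 0.1839]
orientation: [0.706, 0.708, 0.0, 0.0]
ft_force: [-1.0, -0.6, -0.1]
width: 0.0045
```

Run:
```python
from h import *
st=sensors.state(); print(st['eef_pos'],st['ft_force'])
s=snap('side')
c=np.clip(s['frame'][150:220,270:370]*1.6,0,255).astype(np.uint8); cv2.imwrite('pics/w4.png',cv2.resize(c,None,fx=6,fy=6,interpolation=cv2.INTER_CUBIC)[:,:,::-1])
```

```text
[0.63902491 0.03693346 0.18386896] [-1.01838247 -0.59238569 -0.12055877]
```

View pics/w4.png

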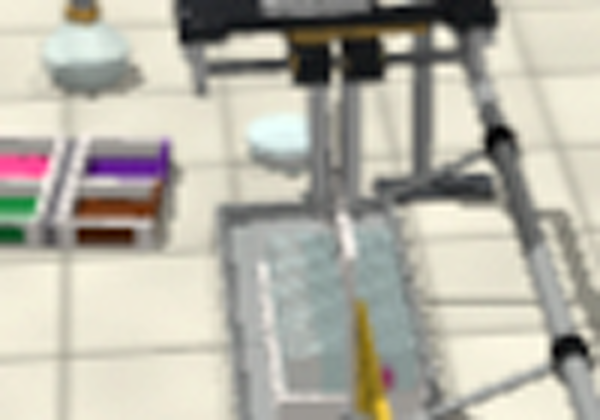

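Weight is on the hook: Fz went from -4.4 to about 0. Releasing.

Call:
carry_out:
  commands:
    - [-1,0,0,-0.004,0]
    - [-0.8,0,0,-0.004,0]
    - [-0.6,0,0,-0.004,0]
    - [-0.4,0,0,-0.004,0]
    - [-0.3,0,0,-0.004,0]
    - [-0.3,0,0,-0.004,0]

```text
t: 19.15
eef_pos: [0.6389, 0.037, 0.1828]
orientation: [0.706, 0.708, -0.0, 0.0]
ft_force: [-0.7, 0.8, 0.3]
width: 0.0331
```

Call:
carry_out:
  commands:
    - [-0.3,0,0,0.1,0]
    - [-0.3,0,0,0.3,0]
    - [-0.3,0,0,0.5,0]
    - [-0.3,-0.3,0,0.5,0]
    - [-0.3,-0.6,0,0.5,0]
    - [-0.3,-0.9,0,0.5,0]
    - [-0.3,-1,0,0.5,0]
    - [-0.3,-1,0,0.5,0]

```text
t: 20.15
eef_pos: [0.4896, 0.037, 0.259]
orientation: [0.706, 0.708, 0.001, 0.001]
ft_force: [0.9, 0.4, 0.2]
width: 0.0323
```

```bash
cat >> h.py <<'E'
COL={'brown':(0,18,110),'green':(50,80,110),'violet':(120,145,110),'pink':(150,175,110)}
def bottle(name,lo=(.36,-.5,.02),hi=(.62,-.2,.09)):
    """centre by mask: cap points (z>62mm) and body box; sides' angle by minAreaRect of shoulder points"""
    for n in('top','side'):
        s,u,v,w=cloud(n); h=cv2.cvtColor(s['frame'],cv2.COLOR_RGB2HSV)[v,u]; a,b,sat=COL[name]
        k=sel(w,lo,hi)&(h[:,0]>=a)&(h[:,0]<=b)&(h[:,1]>=sat); p=w[k]
        if not k.sum(): print(n,name,'none'); continue
        cap=p[p[:,2]>.066]; sh=p[(p[:,2]>.044)&(p[:,2]<.062)]
        r=cv2.minAreaRect(sh[:,:2].astype(np.float32)*1000) if len(sh)>4 else None
        print(n,name,k.sum(),'cap',cap.mean(0).round(4) if len(cap) else None,len(cap),'rect',np.round(r[0],1),np.round(r[1],1),round(r[2],1))
E
python3 - <<'E'
from h import *
print(sensors.state()['q'],sensors.state()['eef_pos'])
s,u,v,w=cloud('side')
for nm,lo,hi in(('y',(.62,-.27,.15),(.66,-.09,.22)),('w',(.62,-.075,.15),(.66,.1,.22))):
    k=sel(w,lo,hi); q=w[k]; print(nm,[(round(y,3),q[abs(q[:,1]-y)<.009][:,2].max().round(4)) for y in np.arange(lo[1]+.015,hi[1],.018) if (abs(q[:,1]-y)<.009).any()])
for b in COL: bottle(b)
s=snap('top')
c=np.clip(s['frame'][150:280,340:460]*1.8,0,255).astype(np.uint8); cv2.imwrite('pics/b1.png',cv2.resize(c,None,fx=4.5,fy=4.5,interpolation=cv2.INTER_CUBIC)[:,:,::-1])
E
```

```text
[ 0.07608193  0.36173282 -0.2838318   1.89465786  0.127403    0.90011096
 -0.26676419] [0.48955347 0.03703719 0.25897075]
y [(np.float64(-0.255), np.float64(0.1981)), (np.float64(-0.237), np.float64(0.1975)), (np.float64(-0.219), np.float64(0.1967)), (np.float64(-0.201), np.float64(0.1979)), (np.float64(-0.183), np.float64(0.1979)), (np.float64(-0.165), np.float64(0.1978)), (np.float64(-0.147), np.float64(0.1979)), (np.float64(-0.129), np.float64(0.1967)), (np.float64(-0.111), np.float64(0.1978))]
w [(np.float64(-0.06), np.float64(0.1975)), (np.float64(-0.042), np.float64(0.1963)), (np.float64(-0.024), np.float64(0.1968)), (np.float64(-0.006), np.float64(0.1965)), (np.float64(0.012), np.float64(0.1972)), (np.float64(0.03), np.float64(0.1987)), (np.float64(0.048), np.float64(0.1977)), (np.float64(0.066), np.float64(0.1966)), (np.float64(0.084), np.float64(0.1974))]
top brown 178 cap [ 0.5354 -0.3939  0.0736] 47 rect [ 535.6 -391.5] [42.9 43.6] 47.2
side brown 261 cap [ 0.5375 -0.4001  0.0722] 58 rect [ 537.6 -398.8] [46. 44.] 50.1
top green 193 cap [ 0.5238 -0.2912  0.0736] 45 rect [ 524.1 -290.7] [44.4 45.8] 72.1
side green 209 cap [ 0.5258 -0.2965  0.0721] 50 rect [ 526.8 -295.4] [46.5 43.4] 71.0
top violet 188 cap [ 0.4146 -0.3067  0.0739] 46 rect [ 415.1 -306.9] [45.1 43.2] 27.7
side violet 215 cap [ 0.4176 -0.3142  0.0722] 49 rect [ 416.6 -312.3] [44.2 46. ] 32.6
top pink 203 cap [ 0.436  -0.4029  0.0744] 42 rect [ 435.6 -403. ] [45.8 44.1] 88.6
side pink 294 cap [ 0.4384 -0.4086  0.0726] 64 rect [ 439.3 -406.8] [43.1 47.9] 2.2
```

View pics/b1.png

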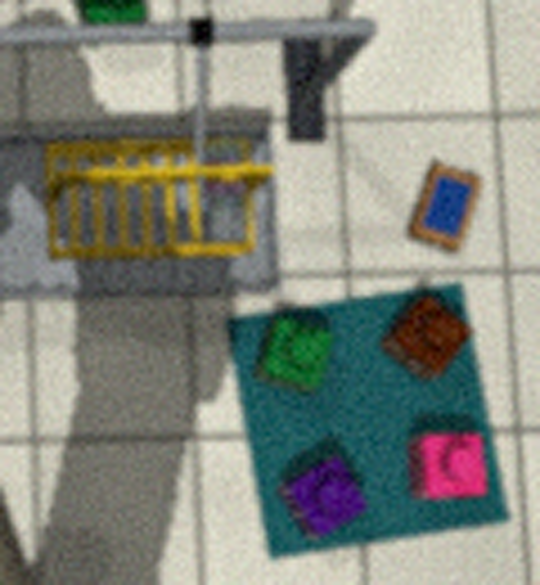

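Both carriers hang level: bail top edges are z≈0.197–0.198 along the whole length. The crop shows green (295,350), brown (430,335), violet (325,490) and pink (450,460) on the mat. Next is the caddy, then violet.

```bash
cat > cad.py <<'E'
from h import *
for n in('top','side'):
    s,u,v,w=cloud(n); h=cv2.cvtColor(s['frame'],cv2.COLOR_RGB2HSV)[v,u]
    k=sel(w,(.34,.26,.014),(.60,.50,.034)); r=cv2.minAreaRect(w[k][:,:2].astype(np.float32)*1000); print(n,'rect',k.sum(),r)
    for c,(a,b,sat) in COL.items():
        k=sel(w,(.34,.26,-.005),(.60,.50,.013))&(h[:,0]>=a)&(h[:,0]<=b)&(h[:,1]>=sat)
        if k.sum()>5: q=cv2.minAreaRect(w[k][:,:2].astype(np.float32)*1000); print(c,np.round(q[0],1),np.round(q[1],1),round(q[2],1))
E
python3 cad.py
```

```text
top rect 610 ((470.52703857421875, 376.39874267578125), (166.07093811035156, 271.8533020019531), 73.66903686523438)
brown [507.  334.3] [50.  59.9] 82.1
green [420.5 344.8] [51.1 55.8] 82.1
violet [514.4 396.9] [52.  60.1] 87.4
pink [430.6 408.9] [54.5 57.8] 81.5
side rect 249 ((496.32647705078125, 356.4913330078125), (147.56680297851562, 218.79537963867188), 76.62998962402344)
brown [507.1 326. ] [68.8 58.4] 83.4
green [420.3 335.8] [70.1 46.3] 83.3
violet [520.  402.2] [31.9 64. ] 56.8
pink [432.  416.5] [30.5 48.4] 77.5
```

Call:
carry_out:
  commands:
    - [0,0,-0.3,0,-0.05]
    - [0,-0.1,-0.6,0,-0.1]
    - [0,-0.2,-1,0,-0.15]
    - [0,-0.3,-1,0,-0.2]
    - [0,-0.4,-1,0,-0.25]
    - [0,-0.49,-1,0,-0.3]
    - [0,-0.49,-1,0,-0.333]
    - [0,-0.49,-1,0,-0.333]

```text
t: 21.75
eef_pos: [0.4155, -0.113, 0.258]
orientation: [0.965, 0.261, 0.0, 0.0]
ft_force: [0.6, -0.6, 0.0]
width: 0.0468
```

Call:
carry_out:
  commands:
    - [0.3,0,-0.4,0,0]
    - [0.3,0,-0.8,0,0]
    - [0.3,0,-1,-0.1,0]
    - [0.3,0,-1,-0.1,0]

```text
t: 22.25
eef_pos: [0.4144, -0.2651, 0.2419]
orientation: [0.966, 0.259, -0.001, -0.0]
ft_force: [0.3, 0.3, 0.1]
width: 0.061
```

Run:
```python
from h import *
st=sensors.state(); print(st['eef_pos'],st['orientation'],np.degrees(2*np.arctan2(*st['orientation'][[1,0]]))+90,st['q'][6])
bottle('violet')
```

```text
[ 0.414359   -0.26506553  0.24186633] [ 9.65797310e-01  2.59296354e-01 -9.13077364e-04 -3.51517188e-04] 120.05664347495409 -0.5065184718043342
top violet none
side violet 216 cap [ 0.4171 -0.3137  0.0724] 49 rect [ 417.9 -312.6] [44.7 44.4] 28.9
```

Call:
carry_out:
  commands:
    - [0.5,0,-0.317,0,0]
    - [0.5,0,-0.317,-0.4,0]
    - [0.5,0,-0.317,-0.8,0]
    - [0.5,0,-0.317,-0.9,0]
    - [0.5,0,-0.317,-0.9,0]

```text
t: 22.98
eef_pos: [0.4161, -0.3097, 0.1083]
orientation: [0.965, 0.262, 0.0, -0.0]
ft_force: [-0.2, -0.3, 0.5]
width: 0.0707
```

Call:
carry_out:
  commands:
    - [0.5,0.015,0,-0.25,0]
    - [0.5,0.015,0,-0.47,0]
    - [0.5,0.015,0,-0.47,0]
    - [-1,0.015,0,-0.47,0]
    - [-1,0.015,0,-0.47,0]
    - [-1,0.015,0,-0.47,0]
    - [-1,0.015,0,-0.47,0]
    - [-1,0.015,0,-0.47,0]
  grip_force: 25

```text
t: 23.98
eef_pos: [0.4181, -0.3107, 0.0387]
orientation: [0.965, 0.261, 0.001, 0.0]
ft_force: [-0.8, 1.5, 8.7]
width: 0.0462
```

Call:
carry_out:
  commands:
    - [-1,0,0,0.1,0]
    - [-1,0,0,0.4,0]
    - [-1,0,0,0.8,0]
    - [-1,0,0.2,1,0]
    - [-1,0,0.6,1,0]
    - [-1,0,1,1,0]
    - [-1,0,1,1,0]

```text
t: 24.85
eef_pos: [0.4175, -0.1556, 0.1882]
orientation: [0.964, 0.265, 0.0, -0.001]
ft_force: [0.4, 0.2, -1.6]
width: 0.0461
```

Call:
carry_out:
  commands:
    - [-1,0.1,0.35,0,0.05]
    - [-1,0.15,0.7,0,0.1]
    - [-1,0.2,1,0,0.15]
    - [-1,0.2,1,0,0.2]
    - [-1,0.2,1,0,0.25]
    - [-1,0.2,1,0,0.29]
    - [-1,0.2,1,0,0.29]

```text
t: 25.72
eef_pos: [0.448, -0.0119, 0.1878]
orientation: [0.753, 0.658, 0.0, 0.0]
ft_force: [0.2, -0.3, -1.6]
width: 0.0456
```

Call:
carry_out:
  commands:
    - [-1,0.05,0.3,0,0]
    - [-1,0.1,0.7,0,0]
    - [-1,0.2,1,0,0]
    - [-1,0.2,1,0,0]

```text
t: 26.22
eef_pos: [0.4789, 0.1435, 0.1878]
orientation: [0.751, 0.66, 0.002, -0.0]
ft_force: [-0.0, -1.0, -1.6]
width: 0.0458
```

Call:
carry_out:
  commands:
    - [-1,0.05,0.3,0,0]
    - [-1,0.1,0.7,0,0]
    - [-1,0.2,1,0,0]
    - [-1,0.2,1,0,0]

```text
t: 26.72
eef_pos: [0.5081, 0.2925, 0.1874]
orientation: [0.752, 0.659, 0.001, -0.001]
ft_force: [0.2, -0.8, -1.7]
width: 0.046
```

Call:
carry_out:
  commands:
    - [-1,0,0.3,0,0]
    - [-1,0.02,0.69,0,0]
    - [-1,0.02,0.69,-0.2,0]
    - [-1,0.02,0.69,-0.5,0]
    - [-1,0.02,0.69,-0.65,0]
    - [-1,0.02,0.69,-0.65,0]

```text
t: 27.48
eef_pos: [0.5103, 0.3892, 0.088]
orientation: [0.753, 0.657, -0.003, 0.001]
ft_force: [0.8, -0.4, -1.5]
width: 0.046
```

Run:
```python
from h import *
st=sensors.state(); print(st['eef_pos'],st['width'])
a=snap('side')['frame'][120:210,220:340]; b=snap('top')['frame'][215:285,175:275]
f=lambda c,k:cv2.resize(np.clip(c*1.8,0,255).astype(np.uint8),None,fx=k,fy=k,interpolation=cv2.INTER_CUBIC)
o=np.zeros((400,800,3),np.uint8); a=f(a,3.3);b=f(b,4); o[:a.shape[0],:a.shape[1]]=a; o[:b.shape[0],400:400+b.shape[1]]=b
cv2.imwrite('pics/v1.png',o[:,:,::-1])
```

```text
[0.51029969 0.38917795 0.08801332] 0.045988798811661125
```

View pics/v1.png

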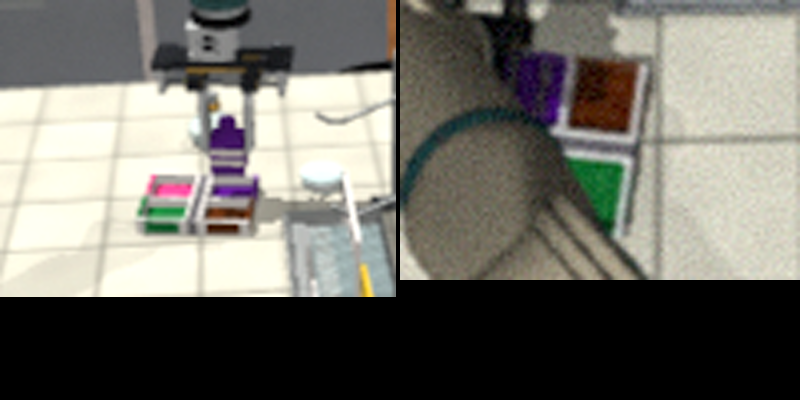

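Call:
carry_out:
  commands:
    - [-1,0.01,0.02,-0.08,0]
    - [-1,0.01,0.02,-0.16,0]
    - [-1,0.01,0.02,-0.22,0]
    - [-1,0.01,0.02,-0.27,0]
    - [-1,0.01,0.02,-0.29,0]
    - [-1,0.01,0.02,-0.29,0]

```text
t: 28.32
eef_pos: [0.5121, 0.3959, 0.0462]
orientation: [0.752, 0.659, -0.0, -0.0]
ft_force: [1.1, -0.4, -1.2]
width: 0.046
```

Call:
carry_out:
  commands:
    - [-1,0,0,-0.012,0]
    - [-1,0,0,-0.022,0]
    - [-1,0,0,-0.022,0]
    - [0,0,0,-0.015,0]
    - [0.2,0,0,-0.015,0]
    - [0.3,0,0,-0.01,0]
    - [0.3,0,0,-0.01,0]

```text
t: 29.2
eef_pos: [0.5122, 0.396, 0.0449]
orientation: [0.752, 0.659, 0.0, -0.0]
ft_force: [0.1, 0.2, -0.4]
width: 0.0607
```

Call:
carry_out:
  commands:
    - [0.3,0,0,0.2,0]
    - [0.3,0,0,0.5,0]
    - [0.3,0,0,1,0]
    - [0.3,0,-0.3,1,0]
    - [0.3,-0.1,-0.6,1,0]
    - [0.3,-0.2,-1,1,0]
    - [0.3,-0.2,-1,1,0]
    - [0.3,-0.2,-1,1,0]

```text
t: 30.2
eef_pos: [0.4826, 0.2466, 0.1953]
orientation: [0.752, 0.659, 0.001, -0.0]
ft_force: [0.1, 0.7, -0.6]
width: 0.0606
```

```bash
python3 - <<'E'
from h import *
print(sensors.state()['eef_pos'])
bottle('violet',(.36,.25,.02),(.62,.5,.1))
for b in('brown','green','pink'):bottle(b)
E
python3 cad.py
```

```text
[0.48261897 0.24656425 0.19530149]
top violet none
side violet 73 cap [0.5133 0.3875 0.0741] 21 rect [514.2 388.5] [49.8 39.3] 84.8
top brown 184 cap [ 0.5356 -0.394   0.0732] 45 rect [ 536.1 -392.5] [42.1 45.5] 50.3
side brown 265 cap [ 0.5372 -0.3995  0.0723] 59 rect [ 538.5 -397.9] [48.4 43.7] 49.9
top green 199 cap [ 0.5009 -0.3037  0.0744] 42 rect [ 500.6 -303.5] [44.8 46.4] 71.6
side green 207 cap [ 0.5029 -0.3099  0.0725] 47 rect [ 503.9 -307.5] [47.6 42.6] 69.3
top pink 200 cap [ 0.436  -0.4024  0.0742] 45 rect [ 435.7 -403.2] [46.2 43.9] 89.6
side pink 296 cap [ 0.4383 -0.4092  0.0725] 67 rect [ 439.5 -409. ] [43.3 45.7] 2.6
top rect 141 ((494.19244384765625, 374.85443115234375), (106.60103607177734, 222.53448486328125), 66.55921936035156)
pink [430.4 407.8] [55.4 57.5] 80.7
side rect 289 ((494.9095458984375, 354.0998840332031), (142.36407470703125, 210.6411895751953), 78.85588073730469)
brown [509.  324.9] [70.5 58.3] 87.2
green [424.6 334.3] [44.1 66.4] 0.9
pink [432.7 415.6] [28.  47.8] 76.5
```

Green was the one knocked, and is now at about (0.502,-0.306). Fetching it next.

Call:
carry_out:
  commands:
    - [0.5,0,-0.35,0,-0.03]
    - [0.5,0,-0.7,0,-0.066]
    - [0.5,0,-1,0,-0.066]
    - [0.5,0,-1,0,-0.066]

```text
t: 31.2
eef_pos: [0.4821, 0.0918, 0.1949]
orientation: [0.818, 0.575, -0.001, 0.001]
ft_force: [0.2, 0.4, -0.6]
width: 0.0705
```

Call:
carry_out:
  commands:
    - [0.5,0,-0.35,0,0]
    - [0.5,0,-0.7,0,0]
    - [0.5,0,-1,0,0]
    - [0.5,0,-1,0,0]

```text
t: 31.7
eef_pos: [0.4823, -0.057, 0.1948]
orientation: [0.818, 0.575, -0.0, 0.001]
ft_force: [-0.9, 0.4, 0.2]
width: 0.0703
```

Call:
carry_out:
  commands:
    - [0.5,0,-0.35,0,0]
    - [0.5,0,-0.7,0,0]
    - [0.5,0.05,-1,0,0]
    - [0.5,0.1,-1,0,0]
    - [0.5,0.1,-1,0,0]

```text
t: 32.33
eef_pos: [0.4984, -0.2014, 0.1947]
orientation: [0.816, 0.579, 0.001, -0.001]
ft_force: [-0.2, 0.2, -0.5]
width: 0.0705
```

```bash
python3 - <<'E'
from h import *
st=sensors.state(); print(st['eef_pos'],np.degrees(2*np.arctan2(*st['orientation'][[1,0]]))+90,st['q'][6])
for b in('brown','green','pink'):bottle(b)
bottle('violet',(.36,.25,.02),(.62,.5,.1))
E
python3 cad.py
```

```text
[ 0.49839342 -0.20144625  0.19470227] 160.7010260631139 -0.09336276043310049
top brown 118 cap [ 0.5351 -0.3939  0.0742] 47 rect [ 535.6 -401.8] [32.  54.4] 85.1
side brown 263 cap [ 0.5373 -0.3997  0.0725] 60 rect [ 538.4 -399.3] [46.  44.2] 49.3
top green none
side green 216 cap [ 0.5029 -0.3103  0.0726] 50 rect [ 502.8 -307.2] [48.9 45.5] 72.5
top pink 199 cap [ 0.436  -0.4027  0.0746] 43 rect [ 435.8 -402.8] [43.8 45.3] 0.8
side pink 299 cap [ 0.4382 -0.4092  0.0723] 68 rect [ 439.3 -407.4] [43.4 48.3] 2.4
top violet 205 cap [0.5091 0.3972 0.0772] 50 rect [509.9 395.9] [41.9 44.6] 84.1
top rect 603 ((497.893310546875, 361.0374755859375), (148.32786560058594, 228.50601196289062), 73.84269714355469)
brown [507.1 334.4] [50.2 61.2] 82.0
green [420.7 345.2] [51.2 56. ] 80.1
violet [512.6 397.3] [51.7 53.4] 82.4
pink [428.7 408. ] [55.5 61.5] 82.1
side rect 42 ((530.3914794921875, 383.7475891113281), (73.00975036621094, 29.356555938720703), 80.96501922607422)Traceback (most recent call last):
  File "<stdin>", line 4, in <module>
  File "h.py", line 45, in bottle
    print(n,name,k.sum(),'cap',cap.mean(0).round(4) if len(cap) else None,len(cap),'rect',np.round(r[0],1),np.round(r[1],1),round(r[2],1))
                                                                                                   ~^^^
TypeError: 'NoneType' object is not subscriptable
```

Call:
carry_out:
  commands:
    - [0.5,0.03,-0.35,0,0]
    - [0.5,0.03,-0.69,0,0]
    - [0.5,0.03,-0.69,-0.3,0]
    - [0.5,0.03,-0.69,-0.65,0]
    - [0.5,0.03,-0.69,-0.95,0]
    - [0.5,0.03,-0.69,-1,0]
    - [0.5,0.03,-0.69,-1,0]

```text
t: 33.7
eef_pos: [0.5021, -0.3077, 0.0454]
orientation: [0.816, 0.577, 0.0, 0.0]
ft_force: [0.6, 0.1, 0.8]
width: 0.0706
```

Call:
carry_out:
  commands:
    - [0.5,0,0,-0.05,0]
    - [0.5,0,0,-0.05,0]
    - [-1,0,0,-0.05,0]
    - [-1,0,0,-0.05,0]
    - [-1,0,0,-0.05,0]
    - [-1,0,0,-0.05,0]
    - [-1,0,0,-0.05,0]

```text
t: 34.58
eef_pos: [0.5019, -0.3077, 0.0376]
orientation: [0.817, 0.577, 0.0, 0.0]
ft_force: [0.1, -0.6, 3.7]
width: 0.0462
```

Call:
carry_out:
  commands:
    - [-1,0,0,0.1,0]
    - [-1,0,0,0.4,0]
    - [-1,0,0,0.8,0]
    - [-1,-0.15,0.2,1,0]
    - [-1,-0.3,0.6,1,0.03]
    - [-1,-0.3,1,1,0.065]
    - [-1,-0.3,1,1,0.065]

```text
t: 35.45
eef_pos: [0.4564, -0.1523, 0.1884]
orientation: [0.75, 0.661, 0.001, -0.001]
ft_force: [0.4, -0.7, -0.7]
width: 0.0467
```

Call:
carry_out:
  commands:
    - [-1,-0.02,0.35,0,0]
    - [-1,-0.05,0.7,0,0]
    - [-1,-0.07,1,0,0]
    - [-1,-0.07,1,0,0]

```text
t: 35.95
eef_pos: [0.4462, -0.0046, 0.1879]
orientation: [0.752, 0.66, 0.001, -0.0]
ft_force: [1.0, -0.8, -2.5]
width: 0.0457
```

Call:
carry_out:
  commands:
    - [-1,-0.02,0.35,0,0]
    - [-1,-0.05,0.7,0,0]
    - [-1,-0.07,1,0,0]
    - [-1,-0.07,1,0,0]

```text
t: 36.45
eef_pos: [0.4362, 0.1448, 0.1878]
orientation: [0.752, 0.659, 0.001, -0.0]
ft_force: [-0.3, -1.5, -1.0]
width: 0.0459
```

Call:
carry_out:
  commands:
    - [-1,-0.02,0.35,0,0]
    - [-1,-0.05,0.7,0,0]
    - [-1,-0.07,1,0,0]
    - [-1,-0.07,1,0,0]

```text
t: 36.95
eef_pos: [0.4258, 0.2944, 0.1875]
orientation: [0.753, 0.659, 0.001, -0.0]
ft_force: [0.4, 0.3, -2.1]
width: 0.0458
```

Call:
carry_out:
  commands:
    - [-1,-0.01,0.2,0,0]
    - [-1,-0.01,0.345,-0.1,0]
    - [-1,-0.01,0.345,-0.4,0]
    - [-1,-0.01,0.345,-0.65,0]
    - [-1,-0.01,0.345,-0.8,0]
    - [-1,-0.01,0.345,-0.88,0]
    - [-1,-0.01,0.345,-0.94,0]
    - [-1,-0.01,0.345,-0.95,0]

```text
t: 37.95
eef_pos: [0.4239, 0.3439, 0.0447]
orientation: [0.754, 0.657, -0.0, 0.0]
ft_force: [0.2, -0.4, -1.7]
width: 0.0456
```

Call:
carry_out:
  commands:
    - [-1,0,0,-0.012,0]
    - [-1,0,0,-0.02,0]
    - [-1,0,0,-0.02,0]
    - [0,0,0,-0.015,0]
    - [0.2,0,0,-0.015,0]
    - [0.3,0,0,-0.01,0]
    - [0.3,0,0,-0.01,0]

```text
t: 38.83
eef_pos: [0.4236, 0.3443, 0.0434]
orientation: [0.753, 0.658, 0.0, -0.0]
ft_force: [0.3, 0.6, -0.2]
width: 0.0609
```

Call:
carry_out:
  commands:
    - [0.3,0,0,0.2,0]
    - [0.3,0,0,0.5,0]
    - [0.3,0,0,1,0]
    - [0.3,0,-0.3,1,0]
    - [0.5,0,-0.6,1,0]
    - [0.5,0,-1,1,0]
    - [0.5,0,-1,1,0]

```text
t: 39.7
eef_pos: [0.4234, 0.1889, 0.1933]
orientation: [0.756, 0.655, -0.001, 0.001]
ft_force: [-0.2, 0.6, 0.3]
width: 0.0705
```

Call:
carry_out:
  commands:
    - [0.5,0,-0.35,0,0]
    - [0.5,0,-0.7,0,0]
    - [0.5,0,-1,0,0]
    - [0.5,0,-1,0,0]

```text
t: 40.2
eef_pos: [0.4238, 0.0418, 0.1934]
orientation: [0.755, 0.655, -0.0, 0.0]
ft_force: [1.2, 0.5, 0.4]
width: 0.0704
```

Call:
carry_out:
  commands:
    - [0.5,0,-0.35,0,0]
    - [0.5,0,-0.7,0,0]
    - [0.5,0,-1,0,0]
    - [0.5,0,-1,0,0]

```text
t: 40.7
eef_pos: [0.4245, -0.1074, 0.1933]
orientation: [0.755, 0.656, 0.0, 0.0]
ft_force: [0.6, 0.2, -0.4]
width: 0.0702
```

```bash
sed -i "s/print(n,name,k.sum(),'cap'.*/print(n,name,k.sum(),'cap',cap.mean(0).round(4) if len(cap) else None,len(cap),'rect',r)/" h.py
python3 - <<'E'
from h import *
st=sensors.state(); print(st['eef_pos'],np.degrees(2*np.arctan2(*st['orientation'][[1,0]]))+90,st['q'][6])
for b in('brown','pink'):bottle(b)
for b in('violet','green'):bottle(b,(.36,.25,.02),(.62,.5,.1))
E
```

```text
[ 0.42447489 -0.10737128  0.19332145] 171.993474507259 -0.08428579085805994
top brown 182 cap [ 0.5379 -0.3874  0.0734] 47 rect ((535.119873046875, -392.10552978515625), (42.26628494262695, 43.406612396240234), 49.21226119995117)
side brown 262 cap [ 0.5372 -0.4004  0.0724] 61 rect ((538.4020385742188, -398.51251220703125), (47.151519775390625, 44.15892791748047), 49.832393646240234)
top pink 203 cap [ 0.4359 -0.4025  0.0742] 44 rect ((435.604736328125, -402.9866027832031), (45.43246078491211, 44.1473388671875), 88.9151382446289)
side pink 294 cap [ 0.4383 -0.4087  0.0723] 66 rect ((439.3309326171875, -406.5638427734375), (43.40338897705078, 48.853477478027344), 2.8164725303649902)
top violet 208 cap [0.5094 0.3969 0.0782] 50 rect ((509.8170166015625, 396.0318603515625), (42.63191604614258, 45.69983673095703), 83.20116424560547)
side violet 53 cap [0.5148 0.3885 0.0741] 17 rect ((520.5433959960938, 390.8427429199219), (45.50387191772461, 26.30461883544922), 87.58235168457031)
top green 192 cap [0.4225 0.3479 0.0781] 52 rect ((422.1812744140625, 347.4636535644531), (42.302337646484375, 45.86668014526367), 83.53080749511719)
side green 12 cap None 0 rect ((416.9305114746094, 326.52435302734375), (17.704837799072266, 13.193285942077637), 37.15521240234375)
```

Call:
carry_out:
  commands:
    - [0.5,0,-0.35,0,0.05]
    - [0.5,0,-0.7,0,0.05]
    - [0.5,0,-1,0,0.05]
    - [0.5,0,-1,0,0.05]

```text
t: 41.6
eef_pos: [0.4232, -0.2592, 0.1932]
orientation: [0.701, 0.713, -0.0, 0.001]
ft_force: [0.0, 1.0, 0.2]
width: 0.0703
```

Call:
carry_out:
  commands:
    - [0.5,0.04,-0.35,0,0]
    - [0.5,0.087,-0.7,0,0]
    - [0.5,0.087,-0.98,0,0]
    - [0.5,0.087,-0.98,-0.3,0]
    - [0.5,0.087,-0.98,-0.65,0]
    - [0.5,0.087,-0.98,-0.95,0]
    - [0.5,0.087,-0.98,-1,0]
    - [0.5,0.087,-0.98,-1,0]

```text
t: 42.6
eef_pos: [0.4376, -0.4021, 0.044]
orientation: [0.699, 0.715, 0.0, 0.0]
ft_force: [0.5, -0.7, -0.5]
width: 0.0704
```

Call:
carry_out:
  commands:
    - [0.5,0,0,-0.04,0]
    - [0.5,0,0,-0.04,0]
    - [-1,0,0,-0.04,0]
    - [-1,0,0,-0.04,0]
    - [-1,0,0,-0.04,0]
    - [-1,0,0,-0.04,0]
    - [-1,0,0,-0.04,0]

```text
t: 43.48
eef_pos: [0.4371, -0.403, 0.0376]
orientation: [0.699, 0.715, 0.0, 0.0]
ft_force: [0.2, -0.1, 2.8]
width: 0.0456
```

Call:
carry_out:
  commands:
    - [-1,0,0,0.1,0]
    - [-1,0,0,0.4,0]
    - [-1,0,0,0.8,0]
    - [-1,0,0.2,1,0]
    - [-1,0,0.6,1,-0.03]
    - [-1,0,1,1,-0.05]
    - [-1,0,1,1,-0.05]

```text
t: 44.35
eef_pos: [0.4366, -0.2472, 0.1882]
orientation: [0.751, 0.661, 0.001, -0.001]
ft_force: [0.3, 0.1, -2.4]
width: 0.0461
```

Call:
carry_out:
  commands:
    - [-1,0,0.35,0,0]
    - [-1,0,0.7,0,0]
    - [-1,0,1,0,0]
    - [-1,0,1,0,0]

```text
t: 44.85
eef_pos: [0.4368, -0.1001, 0.1879]
orientation: [0.751, 0.66, 0.0, -0.0]
ft_force: [0.4, -0.7, -1.8]
width: 0.0461
```

Call:
carry_out:
  commands:
    - [-1,0,0.35,0,0]
    - [-1,0,0.7,0,0]
    - [-1,0,1,0,0]
    - [-1,0,1,0,0]

```text
t: 45.35
eef_pos: [0.4375, 0.0493, 0.1878]
orientation: [0.752, 0.659, 0.001, 0.0]
ft_force: [-0.1, -0.0, -0.4]
width: 0.0461
```

Call:
carry_out:
  commands:
    - [-1,0,0.35,0,0]
    - [-1,0,0.7,0,0]
    - [-1,0,1,0,0]
    - [-1,0,1,0,0]

```text
t: 45.85
eef_pos: [0.4377, 0.199, 0.1876]
orientation: [0.752, 0.659, 0.001, -0.0]
ft_force: [-0.3, -0.3, -1.4]
width: 0.0455
```

Call:
carry_out:
  commands:
    - [-1,0,0.35,0,0]
    - [-1,0,0.7,0,0]
    - [-1,0,1,0,0]
    - [-1,0,1,0,0]

```text
t: 46.35
eef_pos: [0.4376, 0.3485, 0.1872]
orientation: [0.753, 0.658, 0.001, -0.0]
ft_force: [0.0, -1.0, -1.6]
width: 0.0459
```

Call:
carry_out:
  commands:
    - [-1,-0.043,0.2,0,0]
    - [-1,-0.043,0.377,0,0]
    - [-1,-0.043,0.377,-0.3,0]
    - [-1,-0.043,0.377,-0.6,0]
    - [-1,-0.043,0.377,-0.8,0]
    - [-1,-0.043,0.377,-0.88,0]
    - [-1,-0.043,0.377,-0.94,0]
    - [-1,-0.043,0.377,-0.95,0]

```text
t: 47.35
eef_pos: [0.4321, 0.4052, 0.0474]
orientation: [0.754, 0.657, 0.002, -0.001]
ft_force: [-2.4, 3.7, 12.0]
width: 0.0455
```

Call:
carry_out:
  commands:
    - [-1,0,0,-0.012,0]
    - [-1,0,0,-0.02,0]
    - [-1,0,0,-0.02,0]
    - [0,0,0,-0.015,0]
    - [0.2,0,0,-0.015,0]
    - [0.3,0,0,-0.01,0]
    - [0.3,0,0,-0.01,0]

```text
t: 48.22
eef_pos: [0.4305, 0.4032, 0.0433]
orientation: [0.754, 0.657, -0.0, 0.0]
ft_force: [-0.6, -0.5, -0.5]
width: 0.0613
```

Call:
carry_out:
  commands:
    - [0.3,0,0,0.2,0]
    - [0.3,0,0,0.5,0]
    - [0.3,0,0,1,0]
    - [0.3,0,-0.3,1,0]
    - [0.5,0,-0.6,1,0]
    - [0.5,0,-1,1,0]
    - [0.5,0,-1,1,0]

```text
t: 49.1
eef_pos: [0.4304, 0.2481, 0.1932]
orientation: [0.756, 0.655, -0.002, 0.001]
ft_force: [-0.2, -0.0, -0.6]
width: 0.0705
```

Call:
carry_out:
  commands:
    - [0.5,0.1,-0.35,0,0]
    - [0.5,0.15,-0.7,0,0]
    - [0.5,0.2,-1,0,0]
    - [0.5,0.2,-1,0,0]

```text
t: 49.6
eef_pos: [0.461, 0.1007, 0.1932]
orientation: [0.755, 0.655, -0.0, 0.0]
ft_force: [0.1, 1.1, 0.1]
width: 0.0702
```

Call:
carry_out:
  commands:
    - [0.5,0.1,-0.35,0,0]
    - [0.5,0.15,-0.7,0,0]
    - [0.5,0.2,-1,0,0]
    - [0.5,0.2,-1,0,0]

```text
t: 50.1
eef_pos: [0.4912, -0.0484, 0.1932]
orientation: [0.755, 0.656, -0.0, 0.0]
ft_force: [0.5, 0.6, -0.4]
width: 0.0703
```

Call:
carry_out:
  commands:
    - [0.5,0,-0.35,0,0]
    - [0.5,0,-0.7,0,0]
    - [0.5,0,-1,0,0]
    - [0.5,0,-1,0,0]

```text
t: 50.6
eef_pos: [0.4909, -0.1978, 0.1931]
orientation: [0.754, 0.656, 0.0, 0.0]
ft_force: [-0.4, 1.3, -0.7]
width: 0.0703
```

Run:
```python
from h import *
st=sensors.state(); print(st['eef_pos'],np.degrees(2*np.arctan2(*st['orientation'][[1,0]]))+90,st['q'][6])
bottle('brown')
for b in('violet','green','pink'):bottle(b,(.36,.25,.02),(.62,.5,.1))
```

```text
[ 0.49089016 -0.19781013  0.19314761] 172.03829798423237 0.06695623410873275
top brown 143 cap [ 0.5352 -0.3937  0.0733] 47 rect ((536.091552734375, -391.9710388183594), (42.40510559082031, 44.088035583496094), 47.69810104370117)
side brown 259 cap [ 0.5377 -0.4001  0.0719] 62 rect ((538.1441650390625, -398.38970947265625), (48.069358825683594, 42.57330322265625), 50.19172286987305)
top violet 204 cap [0.5095 0.3968 0.0784] 50 rect ((509.72625732421875, 396.2761535644531), (42.265602111816406, 45.91398620605469), 82.42046356201172)
side violet 26 cap None 0 rect ((528.6134643554688, 384.4195861816406), (44.377323150634766, 17.528200149536133), 63.9386100769043)
top green 202 cap [0.4227 0.3473 0.0784] 53 rect ((422.58355712890625, 348.1787414550781), (44.78165817260742, 46.242916107177734), 85.00701904296875)
side green none
top pink 216 cap [0.4313 0.4078 0.0752] 105 rect ((430.9407958984375, 405.8123779296875), (53.19095993041992, 46.0255126953125), 79.34664154052734)
side pink none
```

Run:
```python
from h import *
s,u,v,w=cloud('top'); h=cv2.cvtColor(s['frame'],cv2.COLOR_RGB2HSV)[v,u]
for c in('violet','green','pink'):
    a,b,sat=COL[c]; k=sel(w,(.36,.25,-.01),(.62,.5,.1))&(h[:,0]>=a)&(h[:,0]<=b)&(h[:,1]>=sat)
    print(c,np.histogram(w[k][:,2],bins=np.arange(-.005,.1,.007))[0])
    sh=k&(w[:,2]>.045); print(np.linalg.lstsq(np.c_[w[sh][:,:2],np.ones(sh.sum())],w[sh][:,2],rcond=None)[0])
c=np.clip(s['frame'][210:285,175:255]*1.8,0,255).astype(np.uint8); cv2.imwrite('pics/p1.png',cv2.resize(c,None,fx=7,fy=7,interpolation=cv2.INTER_CUBIC)[:,:,::-1])
```

```text
violet [ 2 29 13 12 14  3  4 14 58 53  7 17 27  0  0]
[ 0.04298739  0.13191063 -0.01057403]
green [ 8 31 24 10  4  2  9  8 61 58  8 22 22  1  0]
[ 0.06874902  0.11456442 -0.00538454]
pink [ 3 31 11 17 14  4  2  2 15 57 53 22 30  8  0]
[-0.00274895  0.20443104 -0.01282376]
```

View pics/p1.png

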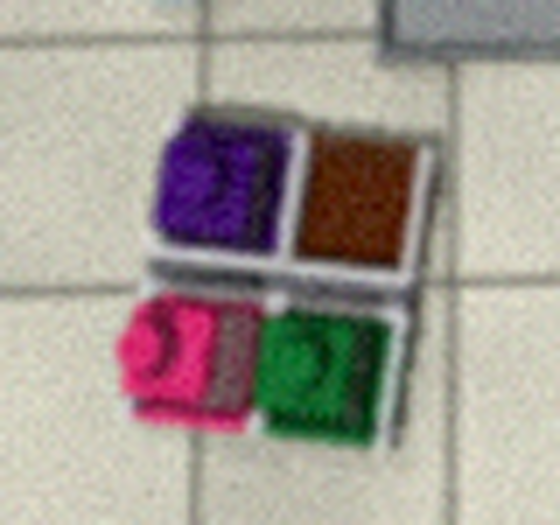

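Run:
```python
from h import *
s,u,v,w=cloud('top'); h=cv2.cvtColor(s['frame'],cv2.COLOR_RGB2HSV)[v,u]
for c in('violet','green','pink'):
    a,b,sat=COL[c]; k=sel(w,(.36,.25,-.01),(.62,.5,.1))&(h[:,0]>=a)&(h[:,0]<=b)&(h[:,1]>=sat)
    p=w[k]; cap=p[p[:,2]>.073]; sh=p[(p[:,2]>.048)&(p[:,2]<.072)]
    f=np.linalg.lstsq(np.c_[sh[:,:2]-sh[:,:2].mean(0),np.ones(len(sh))],sh[:,2],rcond=None)[0]
    print(c,'cap',len(cap),cap.mean(0).round(4),'sh',len(sh),sh.mean(0).round(4),sh[:,:2].min(0),sh[:,:2].max(0),'slope',f)
    wl=p[p[:,2]<.03]; print('  low',wl[:,:2].min(0).round(3),wl[:,:2].max(0).round(3))
    for y in np.arange(.32,.44,.01):
        q=p[(abs(p[:,1]-y)<.005)&(p[:,2]>.035)]
        if len(q)>3: print('   ',round(y,2),len(q),np.round(np.percentile(q[:,2],[10,50,90]),3))
```

```text
violet cap 42 [0.5096 0.3979 0.0797] sh 131 [0.5089 0.3929 0.0576] [0.48704658 0.37339199] [0.53222574 0.41950791] slope [0.01465495 0.03400355 0.05764397]
  low [0.484 0.367] [0.546 0.419]
    0.37 5 [0.043 0.049 0.054]
    0.38 47 [0.044 0.055 0.06 ]
    0.39 56 [0.055 0.06  0.081]
    0.4 38 [0.054 0.072 0.081]
    0.41 30 [0.052 0.058 0.08 ]
    0.42 11 [0.053 0.06  0.061]
green cap 44 [0.4224 0.3494 0.0795] sh 135 [0.422  0.3445 0.0574] [0.3993098  0.32410749] [0.44684692 0.37118119] slope [-0.00154708  0.0154226   0.05740974]
  low [0.39 0.32] [0.449 0.375]
    0.33 45 [0.048 0.056 0.061]
    0.34 51 [0.053 0.06  0.081]
    0.35 44 [0.055 0.073 0.081]
    0.36 32 [0.054 0.059 0.081]
    0.37 14 [0.053 0.055 0.063]
pink cap 53 [0.4318 0.415  0.0819] sh 123 [0.4298 0.4043 0.0635] [0.40718962 0.38545468] [0.45484382 0.43186324] slope [-0.06177032 -0.17035808  0.06352374]
  low [0.394 0.381] [0.461 0.437]
    0.39 36 [0.058 0.064 0.072]
    0.4 44 [0.064 0.067 0.071]
    0.41 49 [0.062 0.073 0.086]
    0.42 38 [0.054 0.078 0.086]
    0.43 16 [0.053 0.059 0.08 ]
```

Picture 15: violet and green are seated. Pink leans toward +y, with its cap at (145,350) and its -y bottom edge on the pink/green divider. It has to go ~6 mm further +y. I'm next to brown, so I'll place brown first and then mend pink.

Call:
carry_out:
  commands:
    - [0.5,0.1,-0.3,0,-0.05]
    - [0.5,0.2,-0.6,0,-0.1]
    - [0.5,0.307,-1,0,-0.15]
    - [0.5,0.307,-1,0,-0.183]
    - [0.5,0.307,-1,0,-0.183]

```text
t: 51.72
eef_pos: [0.5362, -0.3461, 0.1929]
orientation: [0.909, 0.417, -0.0, -0.0]
ft_force: [-0.3, 0.9, -0.6]
width: 0.0701
```

Call:
carry_out:
  commands:
    - [0.5,0,-0.3,0,0]
    - [0.5,0,-0.3,-0.2,0]
    - [0.5,0,-0.3,-0.5,0]
    - [0.5,0,-0.3,-0.8,0]
    - [0.5,0,-0.3,-1,0]
    - [0.5,0,-0.3,-1,0]

```text
t: 52.48
eef_pos: [0.535, -0.3887, 0.0412]
orientation: [0.908, 0.418, -0.001, -0.003]
ft_force: [-0.3, -0.2, -0.0]
width: 0.0704
```

Call:
carry_out:
  commands:
    - [0.5,0,0,-0.04,0]
    - [0.5,0,0,-0.04,0]
    - [-1,0,0,-0.04,0]
    - [-1,0,0,-0.04,0]
    - [-1,0,0,-0.04,0]
    - [-1,0,0,-0.04,0]
    - [-1,0,0,-0.04,0]

```text
t: 53.35
eef_pos: [0.537, -0.3919, 0.0381]
orientation: [0.909, 0.417, 0.0, 0.001]
ft_force: [1.1, -0.5, 4.3]
width: 0.0459
```

Call:
carry_out:
  commands:
    - [-1,0,0,0.1,0]
    - [-1,0,0,0.4,0]
    - [-1,0,0,0.8,0]
    - [-1,-0.15,0.2,1,0.03]
    - [-1,-0.3,0.6,1,0.08]
    - [-1,-0.3,1,1,0.13]
    - [-1,-0.3,1,1,0.183]
    - [-1,-0.3,1,1,0.183]

```text
t: 54.35
eef_pos: [0.4908, -0.2408, 0.1878]
orientation: [0.754, 0.657, -0.0, -0.0]
ft_force: [-0.3, -0.9, -0.8]
width: 0.046
```

Call:
carry_out:
  commands:
    - [-1,0,0.35,0,0]
    - [-1,0,0.7,0,0]
    - [-1,0,1,0,0]
    - [-1,0,1,0,0]

```text
t: 54.85
eef_pos: [0.4913, -0.0881, 0.1875]
orientation: [0.753, 0.658, 0.0, -0.001]
ft_force: [-0.1, -0.2, -1.5]
width: 0.046
```

Call:
carry_out:
  commands:
    - [-1,0,0.35,0,0]
    - [-1,0,0.7,0,0]
    - [-1,0,1,0,0]
    - [-1,0,1,0,0]

```text
t: 55.35
eef_pos: [0.4917, 0.0611, 0.1875]
orientation: [0.753, 0.658, 0.001, -0.0]
ft_force: [0.3, -1.5, -0.8]
width: 0.0457
```

Call:
carry_out:
  commands:
    - [-1,0,0.35,0,0]
    - [-1,0,0.7,0,0]
    - [-1,0,1,0,0]
    - [-1,0,1,0,0]

```text
t: 55.85
eef_pos: [0.492, 0.2106, 0.1873]
orientation: [0.753, 0.658, 0.001, -0.0]
ft_force: [-0.2, -0.8, -1.6]
width: 0.046
```

Call:
carry_out:
  commands:
    - [-1,0.05,0.4,0,0]
    - [-1,0.087,0.86,0,0]
    - [-1,0.087,0.86,0,0]
    - [-1,0.087,0.86,-0.3,0]
    - [-1,0.087,0.86,-0.6,0]
    - [-1,0.087,0.86,-0.8,0]
    - [-1,0.087,0.86,-0.9,0]
    - [-1,0.087,0.86,-0.9,0]

```text
t: 56.85
eef_pos: [0.5049, 0.3354, 0.0518]
orientation: [0.754, 0.657, -0.001, 0.0]
ft_force: [1.0, 0.3, 0.2]
width: 0.046
```

Call:
carry_out:
  commands:
    - [-1,0,0,-0.02,0]
    - [-1,0,0,-0.035,0]
    - [-1,0,0,-0.05,0]
    - [-1,0,0,-0.05,0]
    - [-1,0,0,-0.05,0]

```text
t: 57.48
eef_pos: [0.5044, 0.3379, 0.045]
orientation: [0.753, 0.658, 0.0, -0.0]
ft_force: [0.7, 0.2, -0.7]
width: 0.046
```

Call:
carry_out:
  commands:
    - [-1,0,0,-0.012,0]
    - [-1,0,0,-0.02,0]
    - [-1,0,0,-0.02,0]
    - [0,0,0,-0.015,0]
    - [0.2,0,0,-0.015,0]
    - [0.3,0,0,-0.01,0]
    - [0.3,0,0,-0.01,0]

```text
t: 58.35
eef_pos: [0.5043, 0.3377, 0.0433]
orientation: [0.753, 0.658, -0.0, -0.0]
ft_force: [0.8, 0.2, 0.3]
width: 0.0608
```

Call:
carry_out:
  commands:
    - [0.3,0,0,0.2,0]
    - [0.3,0,0,0.5,0]
    - [0.3,0,0,1,0]
    - [0.3,-0.2,0.2,1,0]
    - [0.3,-0.5,0.47,1,0]
    - [0.3,-0.5,0.47,1,0]

```text
t: 59.1
eef_pos: [0.4241, 0.4131, 0.1939]
orientation: [0.75, 0.661, 0.0, -0.002]
ft_force: [-0.5, -0.7, 0.2]
width: 0.0609
```

Run:
```python
from h import *
print(sensors.state()['eef_pos'],sensors.state()['ft_force'])
s,u,v,w=cloud('side'); h=cv2.cvtColor(s['frame'],cv2.COLOR_RGB2HSV)[v,u]
for c in COL:
    a,b,sat=COL[c]; k=sel(w,(.36,.25,.045),(.62,.5,.1))&(h[:,0]>=a)&(h[:,0]<=b)&(h[:,1]>=sat)
    p=w[k]; print(c,k.sum(), p[p[:,2]>.07].mean(0).round(4) if k.sum() else '')
```

```text
[0.42409467 0.41314366 0.19393257] [-0.48244884 -0.7304905   0.16861306]
brown 79 [0.5046 0.3296 0.0761]
green 77 [0.4254 0.3387 0.0763]
violet 46 [0.5142 0.3871 0.0763]
pink 57 [0.4415 0.401  0.0775]
```

Call:
carry_out:
  commands:
    - [0.45,0.011,-0.02,0,0]
    - [0.45,0.011,-0.02,-0.3,0]
    - [0.45,0.011,-0.02,-0.6,0]
    - [0.45,0.011,-0.02,-0.85,0]
    - [0.45,0.011,-0.02,-0.95,0]
    - [0.45,0.011,-0.02,-0.95,0]

```text
t: 59.9
eef_pos: [0.4316, 0.404, 0.0503]
orientation: [0.754, 0.657, -0.001, 0.0]
ft_force: [-0.2, 0.6, -0.1]
width: 0.0681
```

Call:
carry_out:
  commands:
    - [-1,0,0,0,0]
    - [-1,0,0,0,0]
    - [-1,0,0,0,0]
    - [-1,0,0,0,0]
    - [-1,0,0,0.03,0]
    - [-1,0,0,0.04,0]
  grip_force: 15

```text
t: 60.65
eef_pos: [0.4308, 0.4051, 0.0569]
orientation: [0.753, 0.658, -0.0, -0.0]
ft_force: [0.3, 0.1, -1.7]
width: 0.046
```

Call:
carry_out:
  commands:
    - [-1,0,0.03,0,0]
    - [-1,0,0.055,0,0]
    - [-1,0,0.055,-0.02,0]
    - [-1,0,0.055,-0.04,0]
    - [-1,0,0.055,-0.05,0]
    - [-1,0,0.055,-0.05,0]

```text
t: 61.4
eef_pos: [0.4309, 0.4136, 0.0515]
orientation: [0.753, 0.658, 0.0, 0.0]
ft_force: [-3.5, -2.7, 16.3]
width: 0.0459
```

Call:
carry_out:
  commands:
    - [-0.03,0,0,0,0]
    - [0.05,0,0,0,0]
    - [0.1,0,0,0,0]
    - [0.3,0,0,0,0]
    - [0.3,0,0,0,0]
    - [0.3,0,0,0.4,0]
    - [0.3,0,0,1,0]
    - [0.3,0,0,1,0]

```text
t: 62.4
eef_pos: [0.4321, 0.4148, 0.203]
orientation: [0.753, 0.658, 0.003, -0.0]
ft_force: [-0.4, -0.2, -0.8]
width: 0.0615
```

Call:
carry_out:
  commands:
    - [0.3,0,-0.35,0,0]
    - [0.3,0,-0.7,0,0]
    - [0.3,0,-1,0,0]
    - [0.3,0,-1,0,0]

```text
t: 62.9
eef_pos: [0.4313, 0.2592, 0.1994]
orientation: [0.755, 0.655, -0.001, 0.001]
ft_force: [1.1, 1.6, -0.0]
width: 0.0609
```

Call:
carry_out:
  commands:
    - [0.3,0,-0.35,0,0]
    - [0.3,0,-0.7,0,0]
    - [0.3,0,-1,0,0]
    - [0.3,0,-1,0,0]

```text
t: 63.4
eef_pos: [0.4312, 0.1109, 0.1993]
orientation: [0.755, 0.656, -0.0, 0.0]
ft_force: [0.4, 0.4, -1.1]
width: 0.0613
```

Call:
carry_out:
  commands:
    - [0.3,0,-0.35,0,0]
    - [0.3,0,-0.7,0,0]
    - [0.3,0,-1,0,0]
    - [0.3,0,-1,0,0]

```text
t: 63.9
eef_pos: [0.4318, -0.0382, 0.1994]
orientation: [0.755, 0.656, 0.0, 0.0]
ft_force: [0.9, -0.1, -0.0]
width: 0.0607
```

```bash
cat > fin.py <<'E'
from h import *
print(sensors.state()['eef_pos'])
s,u,v,w=cloud('top'); h=cv2.cvtColor(s['frame'],cv2.COLOR_RGB2HSV)[v,u]
for c in COL:
    a,b,sat=COL[c]; k=sel(w,(.36,.25,-.01),(.62,.5,.1))&(h[:,0]>=a)&(h[:,0]<=b)&(h[:,1]>=sat)
    p=w[k]; cap=p[p[:,2]>.073]; sh=p[(p[:,2]>.048)&(p[:,2]<.072)]
    f=np.linalg.lstsq(np.c_[sh[:,:2]-sh[:,:2].mean(0),np.ones(len(sh))],sh[:,2],rcond=None)[0]
    print(c,'cap',len(cap),cap.mean(0).round(4),'sh',sh.mean(0).round(4),'slope',f.round(3),'rect',cv2.minAreaRect(sh[:,:2].astype(np.float32)*1000)[1:])
s,u,v,w=cloud('side')
for nm,lo,hi in(('y',(.62,-.27,.15),(.66,-.09,.22)),('w',(.62,-.075,.15),(.66,.1,.22))):
    k=sel(w,lo,hi); q=w[k]; print(nm,[(round(y,3),q[abs(q[:,1]-y)<.009][:,2].max().round(4)) for y in np.arange(lo[1]+.015,hi[1],.018) if (abs(q[:,1]-y)<.009).any()])
E
python3 fin.py
```

```text
[ 0.43177974 -0.03820875  0.19936499]
brown cap 40 [0.5016 0.3374 0.0798] sh [0.5008 0.3334 0.0575] slope [-0.013  0.01   0.058] rect ((44.0467529296875, 45.25988006591797), 84.99665832519531)
green cap 44 [0.422  0.349  0.0802] sh [0.422  0.3458 0.0575] slope [-0.011 -0.002  0.058] rect ((46.34809112548828, 46.01694107055664), 85.11853790283203)
violet cap 42 [0.5097 0.398  0.0797] sh [0.5085 0.3934 0.0576] slope [ 0.031 -0.001  0.058] rect ((43.00273132324219, 44.435447692871094), 86.0672378540039)
pink cap 44 [0.4266 0.402  0.0799] sh [0.4296 0.397  0.0578] slope [-0.014  0.007  0.058] rect ((46.56800079345703, 118.01163482666016), 76.31637573242188)
y [(np.float64(-0.255), np.float64(0.1972)), (np.float64(-0.237), np.float64(0.1967)), (np.float64(-0.219), np.float64(0.197)), (np.float64(-0.201), np.float64(0.1973)), (np.float64(-0.183), np.float64(0.1967)), (np.float64(-0.165), np.float64(0.1985)), (np.float64(-0.147), np.float64(0.1988)), (np.float64(-0.129), np.float64(0.1966)), (np.float64(-0.111), np.float64(0.1979))]
w [(np.float64(-0.06), np.float64(0.1963)), (np.float64(-0.042), np.float64(0.1969)), (np.float64(-0.024), np.float64(0.1982)), (np.float64(-0.006), np.float64(0.1943)), (np.float64(0.012), np.float64(0.1965)), (np.float64(0.03), np.float64(0.197)), (np.float64(0.048), np.float64(0.1961)), (np.float64(0.066), np.float64(0.1974)), (np.float64(0.084), np.float64(0.1963))]
```

Pink is now flat and at the same height as the others. One last look before handing in.

Run:
```python
from h import *
a=snap('side')['frame'][130:350,220:420]; b=snap('top')['frame'][130:280,140:500]
f=lambda c,k:cv2.resize(np.clip(c*1.7,0,255).astype(np.uint8),None,fx=k,fy=k,interpolation=cv2.INTER_CUBIC)
o=np.zeros((600,800,3),np.uint8); a=f(a,1.15);b=f(b,2.2); o[:b.shape[0],:b.shape[1]]=b; o[335:335+a.shape[0],:a.shape[1]]=a
c=f(snap('top')['frame'][215:285,185:250],3.6); o[335:335+c.shape[0],300:300+c.shape[1]]=c
cv2.imwrite('pics/end.png',o[:,:,::-1])
```

```text
(no output)
```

View pics/end.png

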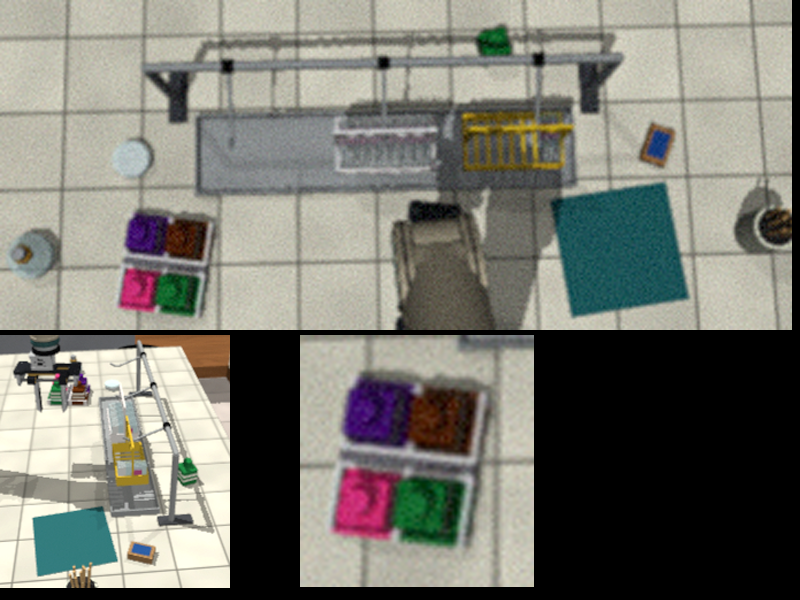

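The image shows all four bottles upright in their own wells (violet and brown at the top, pink and green below) and both carriers level on the mid and right hooks. The jar, lamp, dish and box are in place.

```bash
python3 -c "
from cell import sign_off; print(sign_off())"
```

```text
the job is handed in; nothing more can be done
None
```

The job is done and handed in: both carriers that were there are on the rail, and all four bottles are in their own wells. The blue carrier was absent. The robot's clock stood at about 64 s of the 210 s allowed.

- **Carriers:** The yellow one hangs on the right hook by its y = -24 mm hole, and the white one on the middle hook by its middle hole. Last check: the tops of both bails lay within a few millimetres along their whole length (z about 0.194–0.199 m), so both hang level.
- **Bottles:** Violet, green, pink and brown all stand flat. Their shoulders are at equal height (about 0.058 m), with near-zero slope in the depth data.
- **Green bottle:** It was the one knocked aside during the run. I measured it again before picking it up. The look-alike behind the rail was left alone.
- **What went wrong:** Pink first came to rest leaning on the divider between the pink and green wells. I regripped it, moved it about 8 mm and it then sat flat. It met up to about 16 N while being set down, and it now stands close to the pink/green divider.
- **Disagreements:** The two cameras differed by about 4–6 mm along y, so I averaged them; this probably contributed to the pink misplacement. In the last check the outline fitted to the pink bottle came out at 118 mm, which cannot be right. I put it down to stray pixels, because its height and slope were normal.
- **Left alone:** The jar, lamp, dish and little box looked undisturbed in the last picture. I did not measure their positions.

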